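Change the cartridge in the plug press, release the catch and hold the lever down

TASK

Change over the lever press: put the finished cartridge that lies in its cradle into the free groove of the two-groove rest, and lay the fresh cartridge (the one whose rubber plug still stands out) in the cradle with its nozzle towards the slotted end stop, leaving the safety catch closed meanwhile. Then flip the catch right over onto its stop, pull the lever until the plug is fully home, and finish while still holding the lever pulled with the gripper, because the plug springs back out as soon as the lever is let go. Leave the other things on the bench alone.

Things in the scene. Friction and masses are not known exactly. Their poses are not given: they have to be found in the camera images.
- press: Hand lever press, fixed: cream base plate 290 x 110 mm, top 16 mm above the bench. Origin: centre of its underside on the bench, z up. Its x axis runs from the end stop to the lever end and points to the robot's right (world -y) within 0.25 rad; its -y side faces the robot. Guide block x 15 to 45 mm, 66 high; two steel cheeks x 48 to 118, y -22 to 22, 69 high, carry lever and catch.
- cradle (a point): Point on the cradle's axis half-way between its two V saddles, 55 mm above the bench, at (-75.5, 0, 55) mm in the press's frame, same axes. Saddles 12 mm thick, 54 mm free between them, lips 52 mm high and 42 mm apart. A barrel lying in them has its axis here. The fresh cartridge fits with 23 mm to spare: lay its middle 0 to 8 mm to the +x side of this point; the ram then pushes it to the stop.
- end_stop (a point): Aluminium end stop of the cradle: centre of the face that the barrel's nozzle end bears on, at (-124.5, 0, 55) mm in the press's frame. The stop is 56 mm wide and 74 mm high, with a slot for the nozzle 14 mm wide, open at the top.
- ram_head (a point): Centre of the flat round steel head of the ram, 22 mm diameter, on the cradle's axis; at (0, 0, 55) mm in the press's frame while the lever is up; moves along press -x as the lever is pulled.
- press_lever (a joint): Lever angle, rad: 0 = up, leaning back 0.6 to the press's +x; grows as the grip is pulled towards the end stop, to a hard stop at 1.2. Pivot axis along press y through (75, 0, 30) mm. A spring returns it: 1 to 2 N at the grip at the start, 3 to 5 N at the end. The closed catch stops it at 0.05 to 0.15. The ram moves 27 mm per rad; the plug is home at about 1.16.
- lever_grip (a point): Centre of the lever's grey cross grip: a cylinder 28 mm diameter, 40 mm long along press y, on the 12 mm steel lever, 190 mm from the pivot: at (182, 0, 187) mm in the press's frame when up, (-32, 0, 187) when fully pulled, 220 high half-way. Gripped on its two flat ends (across press y) it turns between the fingers, so the hand need not tilt; about 30 N of squeeze is enough.
- press_catch (a joint): Safety catch angle, rad: 0 = closed, the bar lies level across both cheeks in front of the lever and blocks it; it swings up and over, away from the robot, to its stop at 2.4. Hinge axis along press x through (91, 30, 75) mm. Its weight drops it shut below about 1.1 and carries it on to the stop beyond about 2.0; in between it stays.
- catch_knob (a point): Centre of the catch's round end knob, 24 mm long along press x, 15 mm diameter, 90 mm from the hinge on a 10 mm square bar. Closed: at (91, -60, 75) mm in the press's frame, on the robot's side; at angle a: y = 30 - 90 cos a, z = 75 + 90 sin a. Gripped on its two flat ends (across press x) it turns between the fingers.
- rest: Grey rest, fixed, left of the press: plate 96 x 132 mm, 8 mm thick, with two parallel V grooves along its x axis, each of two 12 mm saddles at x = -33 and +33 mm (54 mm free between). Origin: centre of its underside on the bench, z up. Its x axis points to the robot's right (world -y) within 0.25 rad.
- groove_near (a point): Point on the axis of the groove nearer to the robot (rest y = -36 mm), mid length, 48 mm above the bench: where the middle of a barrel lies. Empty at the start.
- groove_far (a point): The same for the groove farther from the robot (rest y = +36 mm). The fresh cartridge lies here at the start.
- fresh: Fresh cartridge: clear barrel 26 mm diameter, 90 mm long, white packing, about 50 g. Origin: on its axis at mid length of the barrel. At its -x end a nozzle 8 mm diameter, 14 mm long; at its +x end a grey rubber plug, 24 mm diameter, stands 11 mm out. Lies in the far groove, its x along the rest's x, so nozzle to the robot's left, as in the cradle.
- fresh_nozzle (a point): Tip of the fresh cartridge's nozzle, 59 mm from its middle.
- fresh_plug (a joint): How far the plug of the fresh cartridge is pressed in, in m: 0 = stands out, 0.008 = fully home (its 3 mm head on the barrel's rim). Springs back with 1 to 5 N.
- done: Finished cartridge: same barrel and nozzle, its plug already home (3 mm rubber head at +x). Origin: on its axis at mid length of the barrel. Lies in the press's cradle at the start, nozzle at the end stop.
- beaker: Empty plastic beaker, 77 mm diameter, 92 mm high, behind the press. Origin: centre of its underside. Bystander.
- timer: White bench timer, 60 x 68 x 17 mm, in front of the press's lever end. Origin: centre of its underside. Bystander.
- tipbox: Box of pipette tips, 88 x 121 x 92 mm, right of the press. Origin: centre of its underside. Bystander.
- marker_b: Marker pen, 135 mm long, 17 mm thick, lying between robot and press. Origin: centre of its underside. Bystander.
Things that resemble listed ones, but are neither listed nor needed, are in the scene too. What is shaped like the done but brown is not meant.

How it is judged:
By the outcome, as a careful person would: the job done as asked, in the order asked, and still so for the second after the job is handed in, while the arm keeps its last pose, push and grip.
It also fails if it takes over 72 s, if anything falls off the work surface, if the arm or the gripper's body presses on something with over 40 N, if the wrist force passes 120 N, or if a joint passes its speed limit or range.

ROBOT

A 7-joint arm with a two-finger parallel gripper is mounted at the origin on a cart in front of the work surface, level with it; the furniture and walls round the work are solid. World frame = base frame: x ahead of the robot, y to its left, z up, the work surface at z = 0. Lengths are in m, angles in rad, forces in N, time in s.
With the tool pointing down it reaches from about 0.4 to 0.85 m from the base axis. Payload 4.5 kg.
Tool frame: the origin (TCP) lies midway between the tips of the shut fingers; the grasp point (between the pads) lies 19 mm behind it (bot.grip_point_offset is the distance from the TCP to the grasp point, in m); y points along the fingers, x is the direction in which the jaws open and shut, and the axes are right-handed (so a half turn about y gives the same grasp; the last joint's range is limited). The gripper opens to 85 mm and grips with 20 to 120 N. Pads are 22 mm wide; open, the fingers measure 114 mm over their backs; the gripper's body (76 mm by 85 mm) begins 54 mm behind the grasp point. The pads swing forward as they close: fully open they stand 13 mm farther back than shut.
Start: joints at [-0.685, 0.689, -0.195, 1.565, 0.157, 0.902, -0.215], TCP at [0.47, 0.412, 0.231] pointing down, gripper open.
Joint ranges: [-3.01, 3.01], [-0.46, 2.08], [-1.47, 1.51], [0.13, 2.56], [-1, 4.14], [0.04, 2.09], [-2.66, 2.66]. Speed limits (rad/s): [2.57, 2.57, 3.14, 3.14, 3.14, 3.14, 3.14].

INTERFACE

Orientations are given as a unit quaternion [w, x, y, z].
In Python, from station import bot gives the robot as it stands.
- The arm moves only by the shell command python3 -m jog 'ROWS'. ROWS is a JSON object of lists of equal length, an entry for each row: "translation": the shift along the world's x, y, z in cm, a list of three; "turn": the turn about the world's z in rad; "jaw": the finger opening in cm, from 0 to 8.54. In form: {"translation": [[x, y, z], ...], "turn": [turn, ...], "jaw": [jaw, ...]}. A call has 1 to 12 rows; each row shifts and turns the pose as measured when the row begins; what a row does not reach is not made up. A row lasts 1/10 s, in which the tool goes at most 50 mm and 8.59 degrees, less where a joint would pass 70% of its speed; a pose out of reach is approached as far as the arm can. A call with a gripper value outside its range is refused whole. The fingers move at their own pace and stop on an object; the grip force is fixed at half the most. Time passes only in rows, so rows that do not move let the fingers close. It gives the time, the measured TCP pose, the force and the opening at its end, in the units of the state.
- bot.sense(): the state, without advancing time (a new reading comes with each control period).
- bot.capture(name): name is "scene" or "top" or "wrist"; returns (picture, depth): 480x640x3 uint8, blue, green, red; 480x640 float32, m along the optical axis (not along the pixel's ray), 0 where there is no reading.
- bot.calibration(name): a dict with "vertical_fov" (degrees; the focal length in pixels is half the picture's height over the tangent of half this angle, whatever the lens; pixels are square), "cx", "cy" (the principal point, pixels), "T" (4x4, takes a point from camera to world coordinates); the wrist camera has in their place "hand_eye" (4x4, takes a point from camera to tool coordinates, whose origin is the TCP and whose axes are the tool frame's). Camera axes: x right, y down, z forward; pixel columns grow to the right and rows downward; lengths in m; the calibration is good to about 2 mm. A picture is of the moment at which its call begins: read the wrist's pose just before it. calibration takes no time and is no camera call.
- bot.job_done(): hands the job in, once; it reports no verdict.
The state is a dict: "clock": time; "joints": joint angles; "joint_vel": joint speeds; "joint_torque": joint torques, N m; "eef_pos": TCP position; "eef_rot": TCP orientation; "force": force on the tool from outside, world axes, zero at the start; "moment": the same for the moment, N m; "width": finger opening in m.
Only numpy, scipy, OpenCV 4.12 (cv2) and the standard library are available. Lean on these libraries where they do the work, as an engineer would, in place of code of your own. Each camera call takes 0.05 s, during which the arm holds its last target.

## Working session

There is one attempt and no reset: what is moved stays moved. The work goes in short steps, Python scripts to look and compute and a shell command to move; the robot and the scene stay as the last step left them, time stands still between calls to the robot, and variables do not carry over. Pictures are saved under pics/ and viewed, and the job is handed in when it is done.

```bash
ls; mkdir -p pics; python3 - <<'E'
from station import bot
import cv2,numpy as np
s=bot.sense();print({k:np.round(v,3).tolist() for k,v in s.items()}, bot.grip_point_offset)
for n in("scene","top","wrist"):
    p,d=bot.capture(n);cv2.imwrite(f"pics/{n}0.png",p);np.savez(f"pics/{n}0.npz",p=p,d=d)
    c=bot.calibration(n);print(n,{k:np.round(v,4).tolist() for k,v in c.items()})
E
```

```text
pics
{'clock': 0.0, 'joints': [-0.685, 0.69, -0.195, 1.566, 0.157, 0.903, -0.215], 'joint_vel': [0.001, 0.0, 0.002, 0.0, 0.002, -0.0, -0.0], 'joint_torque': [-0.0, -53.96, -1.266, -15.854, 0.009, 0.01, -0.0], 'eef_pos': [0.47, 0.411, 0.23], 'eef_rot': [-0.662, 0.662, 0.248, -0.249], 'force': [-0.073, 0.486, 0.074], 'moment': [-0.033, -0.007, -0.016], 'width': 0.085} 0.0187
scene {'vertical_fov': 54.2702, 'cx': 325.6017, 'cy': 229.9554, 'T': [[-0.7793, 0.5528, -0.2952, 0.8924], [0.6266, 0.6777, -0.3849, 0.4247], [-0.0127, -0.485, -0.8744, 1.1956], [0.0, 0.0, 0.0, 1.0]]}
top {'vertical_fov': 57.729, 'cx': 314.1751, 'cy': 231.1155, 'T': [[-0.0121, -0.9885, 0.151, 0.3274], [-0.9998, 0.014, 0.0115, -0.0429], [-0.0134, -0.1508, -0.9885, 1.4973], [0.0, 0.0, 0.0, 1.0]]}
wrist {'vertical_fov': 58.8465, 'cx': 324.8967, 'cy': 230.8231, 'hand_eye': [[1.0, -0.0005, -0.0006, -0.0001], [0.0004, -0.3196, 0.9476, -0.1425], [-0.0007, -0.9476, -0.3196, 0.0813], [0.0, 0.0, 0.0, 1.0]]}
```

View pics/scene0.png

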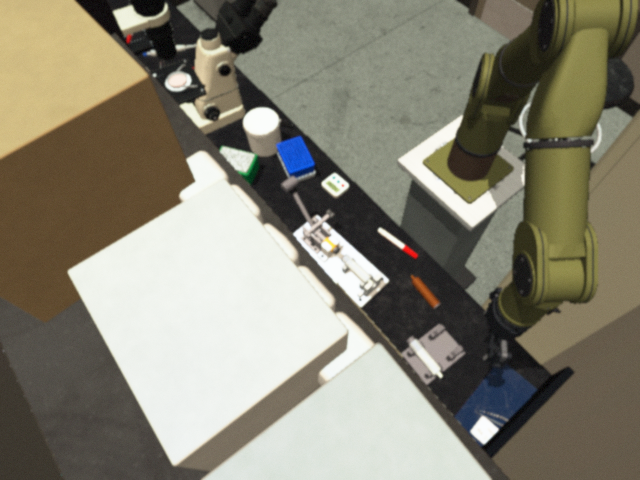

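View pics/top0.png

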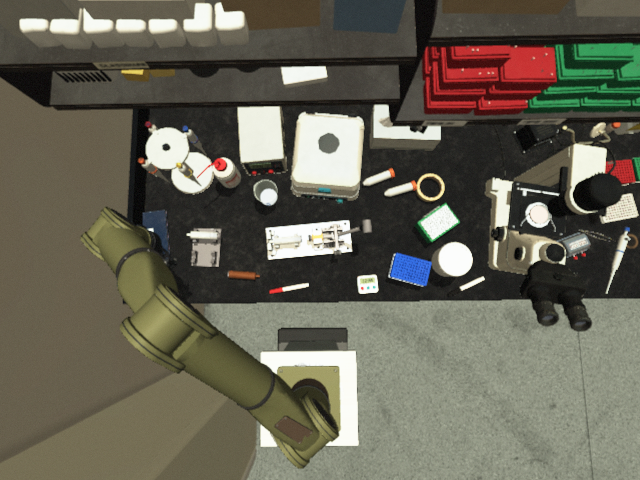

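View pics/wrist0.png

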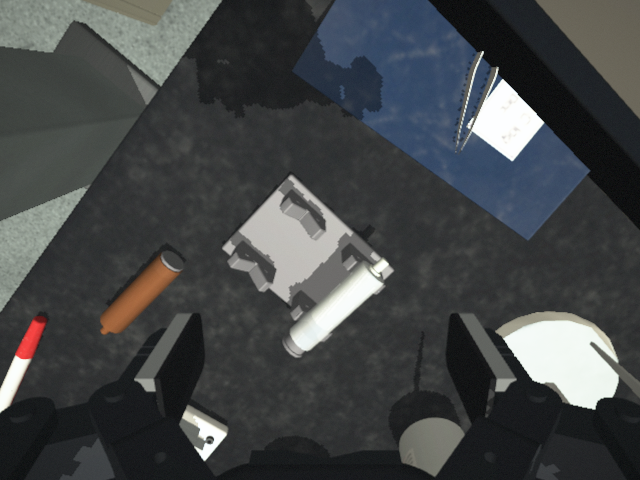

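```bash
cat > h.py <<'E'
import numpy as np,cv2
from station import bot
from scipy.spatial.transform import Rotation as R
def tool(s=None):
    s=s or bot.sense();T=np.eye(4);q=s["eef_rot"];T[:3,:3]=R.from_quat([q[1],q[2],q[3],q[0]]).as_matrix();T[:3,3]=s["eef_pos"];return T
def camT(n,s=None):
    c=bot.calibration(n);T=c["T"] if n!="wrist" else tool(s)@np.array(c["hand_eye"]);f=240/np.tan(np.radians(c["vertical_fov"]/2));return np.array(T),f,c["cx"],c["cy"]
def cap(n,tag):
    s=bot.sense();p,d=bot.capture(n);T,f,cx,cy=camT(n,s)
    v,u=np.mgrid[:480,:640];P=np.stack([(u-cx)/f*d,(v-cy)/f*d,d],-1)@T[:3,:3].T+T[:3,3]
    P[d==0]=np.nan
    cv2.imwrite(f"pics/{tag}.png",p);np.savez(f"pics/{tag}.npz",p=p,d=d,P=P,T=T,f=f,cx=cx,cy=cy);return p,d,P
def pix(n,X,z=None):
    T,f,cx,cy=camT(n);c=np.linalg.inv(T)@np.append(X,1);return c[:2]/c[2]*f+[cx,cy]
def crop(tag,x0,y0,x1,y1,k,out):
    p=cv2.imread(f"pics/{tag}.png")[y0:y1,x0:x1];cv2.imwrite(f"pics/{out}.png",cv2.resize(p,None,fx=k,fy=k,interpolation=cv2.INTER_CUBIC))
def state():
    s=bot.sense();T=tool(s);print(round(s["clock"],2),"tcp",np.round(s["eef_pos"],4),"jawdir",np.round(T[:3,0],3),"app",np.round(T[:3,1],3),"F",np.round(s["force"],1),"w",round(s["width"],4),"q",np.round(s["joints"],2))
E
python3 - <<'E'
from h import *
p,d,P=cap("top","top1")
crop("top1",180,180,380,310,4,"c1")
for n in ("top",):
  z=P[...,2]
  v,u=np.mgrid[:480,:640]
  for nm,(x0,y0,x1,y1),(za,zb) in(("press",(250,205,375,270),(.011,.022)),("rest",(185,222,228,272),(.003,.014))):
    m=(u>=x0)&(u<x1)&(v>=y0)&(v<y1)&(z>za)&(z<zb)
    pts=P[m][:,:2];r=cv2.minAreaRect((pts*1000).astype(np.float32));print(nm,m.sum(),r,np.median(z[m]),cv2.boxPoints(r))
  b=P[285:300,220:300];print("bench z",np.nanmedian(b[...,2]))
state()
E
```

```text
press 1471 ((539.6337890625, -8.91168212890625), (300.06036376953125, 207.03396606445312), 88.11555480957031) 0.01646876522143792 [[ 431.23923 -155.4567 ]
 [ 638.1612  -162.26477]
 [ 648.0283   137.63333]
 [ 441.10638  144.4414 ]]
rest 794 ((507.521240234375, 350.02734375), (174.03460693359375, 148.52197265625), 0.518535852432251) 0.007316627215173566 [[419.83545 423.49777]
 [421.17957 274.9819 ]
 [595.20703 276.55692]
 [593.8629  425.07278]]
bench z 0.0006634465101914566
0.2 tcp [0.47   0.4114 0.2308] jawdir [ 0.752  0.659 -0.001] app [-0.001 -0.001 -1.   ] F [ 1.  -0.1 -0.2] w 0.0854 q [-0.69  0.69 -0.19  1.57  0.16  0.9  -0.22]
```

View pics/c1.png

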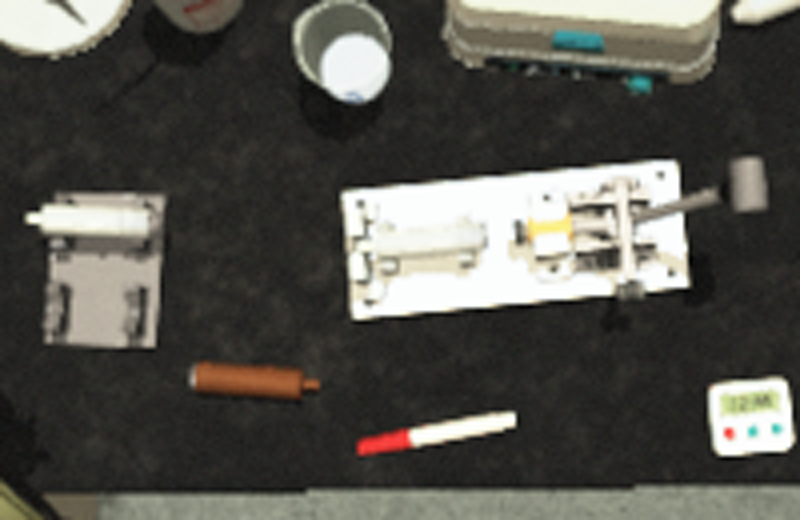

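```bash
python3 - <<'E'
from h import *
p,d,P=cap("wrist","w1")
crop("w1",200,150,420,380,3,"c2")
E
```

```text
(no output)
```

View pics/c2.png

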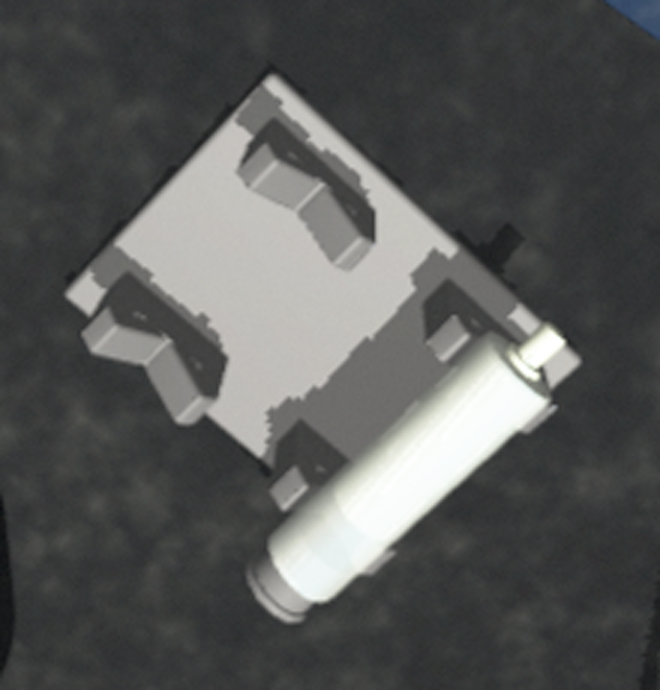

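```bash
cat >> h.py <<'E'
from scipy.optimize import least_squares
def ray(tag,uv,z):
    D=np.load(f"pics/{tag}.npz");r=D["T"][:3,:3]@np.array([(uv[0]-D["cx"])/D["f"],(uv[1]-D["cy"])/D["f"],1]);o=D["T"][:3,3];return o+r*(z-o[2])/r[2]
def fit(tag,obj,uv,x0,z):
    W=np.array([ray(tag,a,zz)[:2] for a,zz in zip(uv,z)]);obj=np.array(obj)
    def pr(x):
        c,s=np.cos(x[2]),np.sin(x[2]);return obj@np.array([[c,s],[-s,c]])+x[:2]
    r=least_squares(lambda x:(pr(x)-W).ravel(),x0);print(np.round(W,4).tolist(),"res mm",np.round(r.fun*1000,1));return r.x
def tow(f,p):
    c,s=np.cos(f[2]),np.sin(f[2]);return np.array([c*p[0]-s*p[1]+f[0],s*p[0]+c*p[1]+f[1]])
E
python3 - <<'E'
from h import *
q=lambda a:(a[0]/3+200-1/3,a[1]/3+150-1/3)
f=fit("w1",[(-.048,-.066),(.048,-.066),(-.048,.066)],[q((271,76)),q((70,294)),q((578,360))],[.5,.35,-1.57],[.008]*3)
print("rest",f,"near",tow(f,(0,-.036)),"far",tow(f,(0,.036)))
# barrel: ends: nozzle tip, plug end
print("noz tip",ray("w1",q((556,337)),.048),"plug end",ray("w1",q((268,600)),.048))
k=lambda a:(a[0]/4+180-.375,a[1]/4+180-.375)
g=fit("top1",[(-.145,.055),(.145,.055),(.145,-.055),(-.145,-.055)],[k((343,190)),k((679,159)),k((690,288)),k((352,320))],[.54,0,-1.57],[.016]*4)
print("press",g,"cradle",tow(g,(-.0755,0)))
E
```

```text
[[0.4407, 0.398], [0.4375, 0.3055], [0.5698, 0.3921]] res mm [-0.6  1.2 -1.7 -2.2  2.2  1. ]
rest [ 0.50393536  0.34819524 -1.61647577] near [0.46797291 0.34983913] far [0.5398978  0.34655136]
noz tip [0.54366928 0.4018734  0.048     ] plug end [0.53782448 0.28444055 0.048     ]
[[0.57, 0.1425], [0.593, -0.1478], [0.481, -0.1544], [0.4575, 0.1343]] res mm [-1.1 -0.  -1.4  1.2  0.9 -0.8  1.7 -0.4]
press [ 0.52538537 -0.00634291 -1.49244126] cradle [0.51947561 0.06892544]
```

```bash
python3 -m jog '{"translation":[[0.7,-4.1,0.3],[0.7,-4.1,0.3],[0.7,-4.1,0.3],[0.7,-4.1,0.3],[0.7,-4.1,0.3],[0.7,-4.1,0.3],[0.7,-4.1,0.3],[0,0,0]],"turn":[-0.092,-0.092,-0.092,-0.092,-0.092,-0.092,-0.092,0],"jaw":[8.5,8.5,8.5,8.5,8.5,8.5,8.5,6]}'; python3 - <<'E'
from h import *
state();cap("wrist","w2")
E
```

```text
clock: 1.05
eef_pos: [0.5169, 0.1158, 0.2521]
eef_rot: [0.708, -0.706, -0.019, 0.018]
force: [-0.6, 0.0, -0.4]
width: 0.073
1.05 tcp [0.5169 0.1158 0.2521] jawdir [0.999 0.052 0.002] app [ 0.002  0.002 -1.   ] F [-0.6  0.  -0.4] w 0.073 q [-0.28  0.53 -0.04  1.83  0.02  0.77 -0.28]
```

View pics/w2.png

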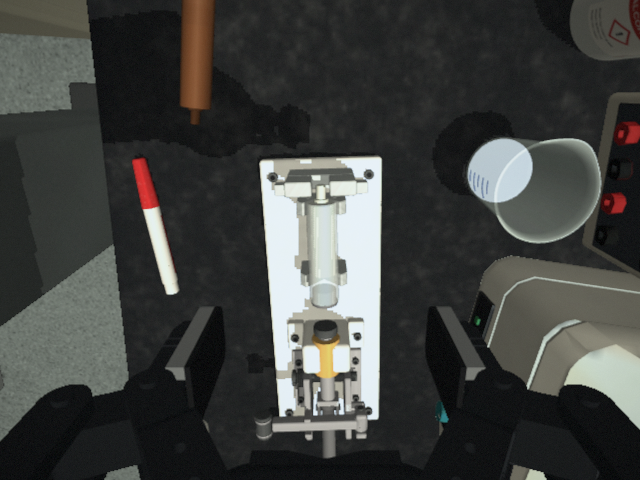

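```bash
python3 - <<'E'
from h import *
crop("w2",240,140,400,310,4,"c3");crop("w2",240,290,400,440,4,"c4")
E
```

```text
(no output)
```

View pics/c3.png

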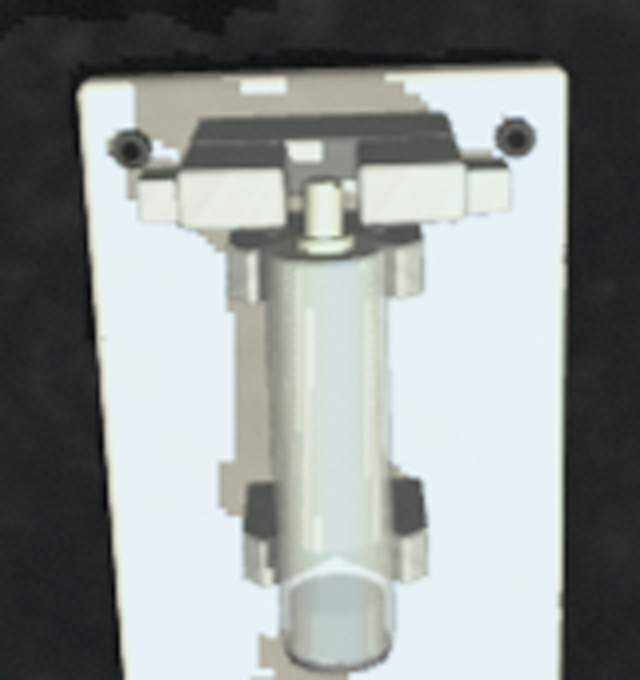

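View pics/c4.png

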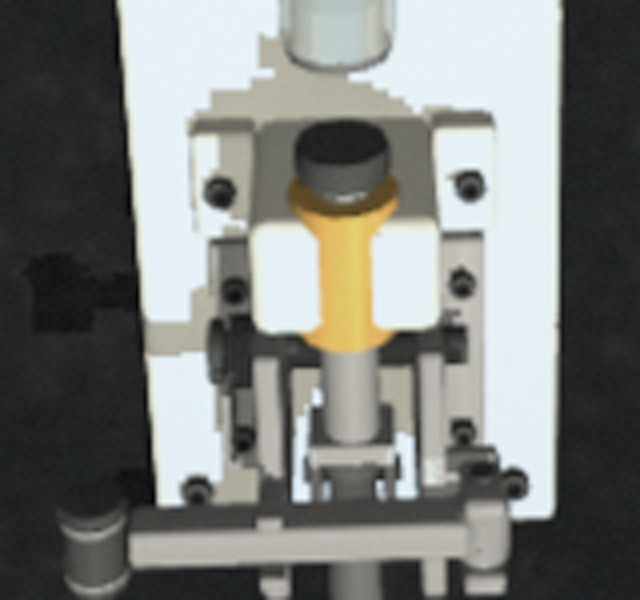

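```bash
python3 - <<'E'
from h import *
a=lambda p:(p[0]/4+240-.375,p[1]/4+140-.375); b=lambda p:(p[0]/4+240-.375,p[1]/4+290-.375)
g=fit("w2",[(-.145,-.055),(-.145,.055),(.145,.055),(.091,-.060)],[a((78,80)),a((568,65)),b((554,520)),b((95,543))],[.54,0,-1.57],[.016,.016,.016,.0775])
print("press",g,"cradle",tow(g,(-.0755,0)),"knob",tow(g,(.091,-.06)),"grip up",tow(g,(.182,0)))
print("noz tip",ray("w2",a((322,190)),.057),"barrel front",ray("w2",a((326,256)),.055), "plug end",ray("w2",a((337,655)),.055), "ram",ray("w2",b((341,155)),.055), "exp",tow(g,(-.1385,0)),tow(g,(-.1245,0)),tow(g,(-.0315,0)),tow(g,(0,0)))
np.save("press.npy",g)
E
```

```text
[[0.4584, 0.1337], [0.5669, 0.1426], [0.5902, -0.1463], [0.4718, -0.1024]] res mm [-0.7 -0.   0.5 -0.1  0.4 -0.3 -0.2  0.5]
press [ 0.52413555 -0.0064453  -1.49087843] cradle [0.51810817 0.06881373] knob [ 0.47159185 -0.10194482] grip up [ 0.53866513 -0.1878644 ]
noz tip [0.51363761 0.12083008 0.057     ] barrel front [0.51513142 0.1065693  0.055     ] plug end [0.5220635  0.01481942 0.055     ] ram [ 0.52426878 -0.01060709  0.055     ] exp [0.51307871 0.13161265] [0.51419637 0.11765733] [0.52162082 0.02495416] [ 0.52413555 -0.0064453 ]
```

```bash
python3 -m jog '{"translation":[[0.1,-2.7,0],[0.1,-2.7,-2],[0,0,-4.5],[0,0,-4.5],[0,0,-4],[0,0,0]],"turn":[0.014,0.014,0,0,0,0],"jaw":[6,6,6,6,6,6]}'; python3 - <<'E'
from h import *
state();cap("wrist","w3")
E
```

```text
clock: 1.7
eef_pos: [0.521, 0.073, 0.0995]
eef_rot: [0.711, -0.701, -0.04, 0.031]
force: [-0.4, -0.7, -0.0]
width: 0.0601
1.7 tcp [0.521  0.073  0.0995] jawdir [0.995 0.1   0.012] app [ 0.011  0.014 -1.   ] F [-0.4 -0.7 -0. ] w 0.0601 q [-0.19  0.77 -0.05  1.99  0.06  0.37 -0.18]
```

View pics/w3.png

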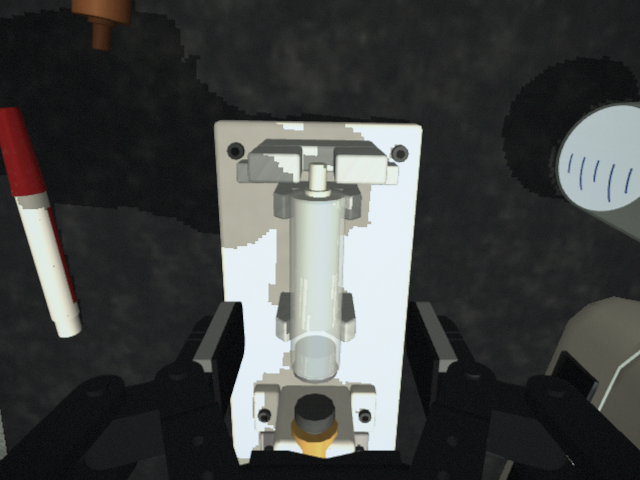

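```bash
python3 - <<'E'
from h import *
print(ray("w3",(318,194),.055),ray("w3",(316,372),.055))
E
python3 -m jog '{"translation":[[-0.1,-0.6,-0.5],[-0.1,-0.5,-0.5],[0,0,-1],[0,0,0]],"turn":[-0.01,-0.01,0,0],"jaw":[6,6,6,6]}'; python3 -c "
from h import *
state()"
```

```text
[0.51512907 0.10884925 0.055     ] [0.52302819 0.01455792 0.055     ]
clock: 2.15
eef_pos: [0.5249, 0.0637, 0.0865]
eef_rot: [0.712, -0.701, -0.038, 0.019]
force: [-0.7, 0.8, 0.4]
width: 0.0599
2.15 tcp [0.5249 0.0637 0.0865] jawdir [0.996 0.08  0.028] app [ 0.026  0.018 -0.999] F [-0.7  0.8  0.4] w 0.0599 q [-0.17  0.79 -0.04  2.    0.06  0.32 -0.18]
```

```bash
for i in 1 2; do python3 -m jog '{"translation":[[0,0,0]],"turn":[0],"jaw":[6]}' >/dev/null; python3 -c "
from h import *
state()"; done
```

```text
2.25 tcp [0.5254 0.0637 0.0871] jawdir [0.996 0.08  0.029] app [ 0.028  0.018 -0.999] F [-0.1 -0.1 -0.4] w 0.0597 q [-0.17  0.79 -0.04  2.    0.06  0.32 -0.18]
2.35 tcp [0.5256 0.0638 0.0875] jawdir [0.996 0.08  0.03 ] app [ 0.028  0.018 -0.999] F [-0.5 -1.   0.1] w 0.0602 q [-0.17  0.79 -0.04  2.    0.06  0.32 -0.18]
```

```bash
python3 -m jog '{"translation":[[-0.7,-0.1,-2],[0,0,-2]],"turn":[0,0],"jaw":[6,6]}' >/dev/null; python3 -c "
from h import *
state()"
```

```text
2.55 tcp [0.5215 0.0634 0.0497] jawdir [0.996 0.08  0.038] app [ 0.036  0.02  -0.999] F [-0.2  0.1 -0.6] w 0.0599 q [-0.18  0.85 -0.03  2.04  0.07  0.21 -0.19]
```

```bash
python3 -m jog '{"translation":[[-0.3,-0.1,-1.2],[0,0,0],[0,0,0],[0,0,0],[0,0,0]],"turn":[0,0,0,0,0],"jaw":[6,2.2,2.2,2.2,2.2]}' >/dev/null; python3 -c "
from h import *
state();cap('wrist','w4')"
```

```text
3.05 tcp [0.5195 0.0631 0.0377] jawdir [0.996 0.081 0.039] app [ 0.037  0.02  -0.999] F [ 0.7 -0.8 -0.6] w 0.0241 q [-0.18  0.88 -0.03  2.04  0.07  0.18 -0.19]
```

View pics/w4.png

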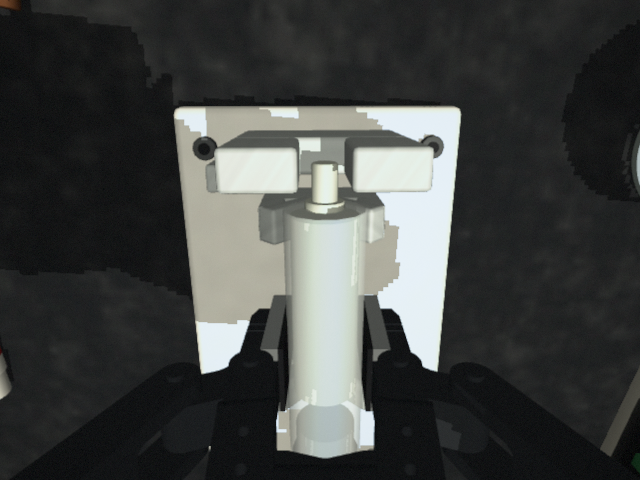

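```bash
python3 -c "
from h import *
print(ray('w4',(325,210),.055))"; python3 -m jog '{"translation":[[0,0,1],[0,0,3],[0,0,4],[0,0,4],[0,0,0]],"turn":[0,0,0,0,0],"jaw":[2.2,2.2,2.2,2.2,2.2]}' >/dev/null; python3 -c "
from h import *
state();cap('wrist','w5')"
```

```text
[0.51550552 0.1081846  0.055     ]
3.6 tcp [0.5189 0.0631 0.1648] jawdir [0.996 0.081 0.04 ] app [ 0.038  0.02  -0.999] F [ 1.5  0.7 -0.3] w 0.0246 q [-0.16  0.64 -0.06  1.98  0.05  0.48 -0.17]
```

View pics/w5.png

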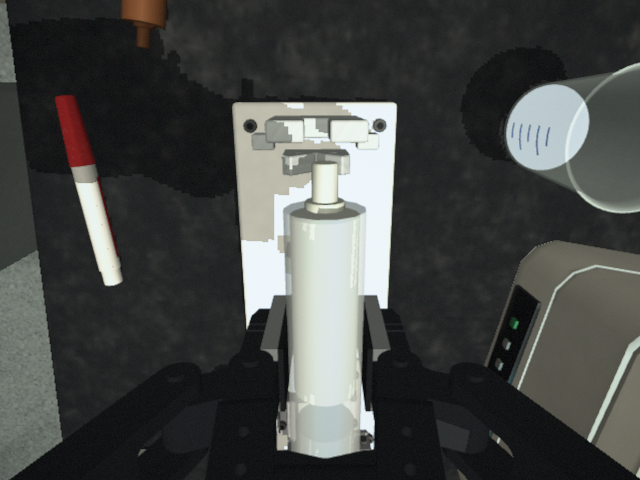

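```bash
python3 -m jog '{"translation":[[-0.7,4,0],[-0.7,4,0],[-0.7,4,0],[-0.7,4,0],[-0.7,4,0],[-0.7,4,0],[-0.7,3.5,0],[0,0,0],[0,0,0]],"turn":[-0.02,-0.02,-0.02,-0.02,-0.02,-0.02,0,0,0],"jaw":[2.2,2.2,2.2,2.2,2.2,2.2,2.2,2.2,2.2]}' >/dev/null; python3 -c "
from h import *
state();cap('wrist','w6')"
```

```text
4.55 tcp [0.4592 0.3426 0.1576] jawdir [ 0.998 -0.05   0.026] app [ 0.027  0.007 -1.   ] F [ 0.2 -0.3 -0.7] w 0.0245 q [-0.78  0.71  0.09  1.83 -0.08  0.58 -0.7 ]
```

View pics/w6.png

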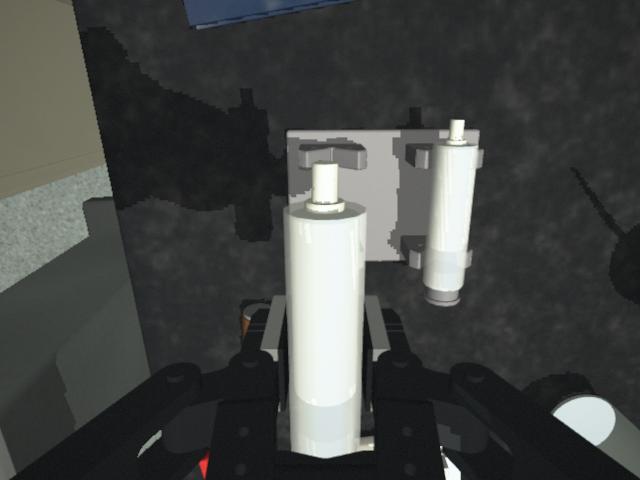

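```bash
python3 - <<'E'
from h import *
crop("w6",270,110,500,310,3,"c6")
E
```

```text
(no output)
```

View pics/c6.png

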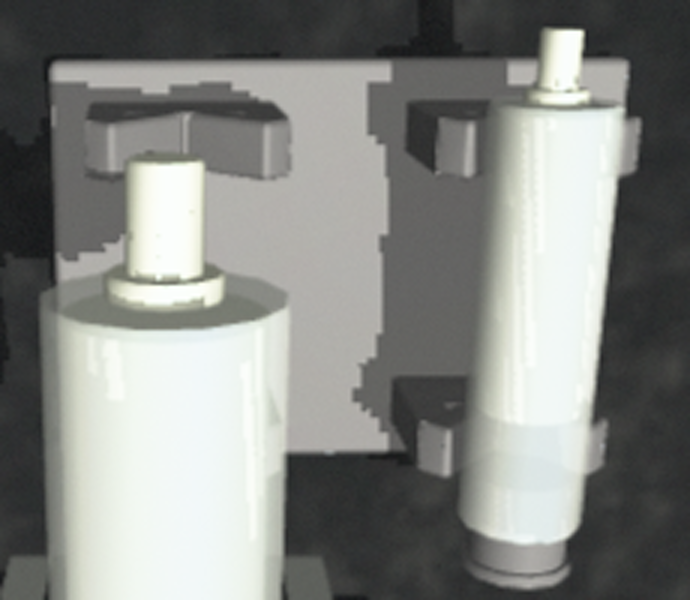

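```bash
python3 - <<'E'
from h import *
q=lambda a:(a[0]/3+270-1/3,a[1]/3+110-1/3)
f=fit("w6",[(-.048,-.066),(-.048,.066)],[q((51,61)),q((629,61))],[.5,.35,-1.57],[.008]*2)
print("rest",f,"near",tow(f,(0,-.036)),"far",tow(f,(0,.036)))
print("bottom edge",ray("w6",q((330,452)),.008))
a=ray("w6",q((556,104)),.048);b=ray("w6",q((523,528)),.048);print("fresh",a,b,(a+b)/2,np.arctan2(*(b-a)[[1,0]]))
print("saddle mid", ray("w6",q((100,175)),.045),ray("w6",q((272,178)),.045))
# held barrel
print("held front",ray("w6",(325,208),.1576+.0173))
E
```

```text
[[0.4408, 0.399], [0.5711, 0.3921]] res mm [-0.8  0.   0.8 -0. ]
rest [ 0.50340946  0.34763751 -1.62338935] near [0.46745923 0.34952998] far [0.53935968 0.34574503]
bottom edge [0.50234406 0.30094033 0.008     ]
fresh [0.54190919 0.38879408 0.048     ] [0.53881636 0.29701925 0.048     ] [0.54036277 0.34290667 0.048     ] -1.6044837482433387
saddle mid [0.45127884 0.37919626 0.045     ] [0.48585569 0.37668737 0.045     ]
held front [0.46157615 0.38875287 0.1749    ]
```

```bash
python3 -m jog '{"translation":[[0.8,0.6,0],[0,0,-3],[0,0,-3],[0,0,-3],[0,0,0]],"turn":[0,0,0,0,0],"jaw":[2.2,2.2,2.2,2.2,2.2]}' >/dev/null; python3 -c "
from h import *
state();cap('wrist','w7')"
```

```text
5.1 tcp [0.4738 0.3437 0.0658] jawdir [ 0.998 -0.06   0.031] app [ 0.031  0.007 -0.999] F [ 0.  -0.3 -0.6] w 0.0244 q [-0.75  0.87  0.07  1.84 -0.09  0.4  -0.69]
```

View pics/w7.png

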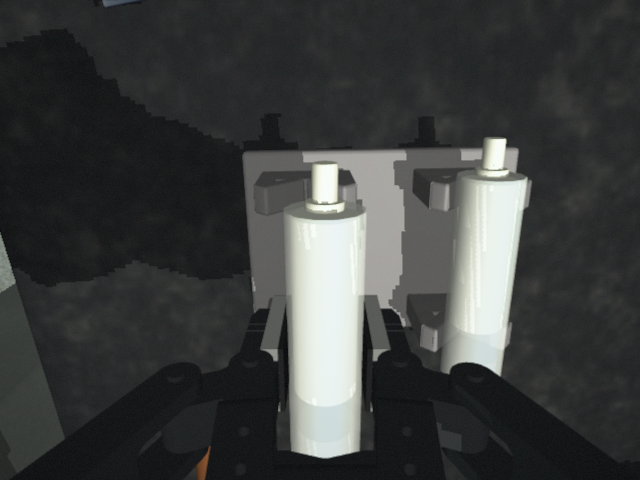

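```bash
python3 -m jog '{"translation":[[-0.8,0.6,0],[-0.1,0,-1],[-0.1,0,-1]],"turn":[0.01,0,0],"jaw":[2.2,2.2,2.2]}' >/dev/null; python3 -c "
from h import *
state();cap('wrist','w8')"
```

```text
5.45 tcp [0.4688 0.3518 0.0516] jawdir [ 0.998 -0.053  0.041] app [ 0.042  0.014 -0.999] F [-0.5 -0.9 -0.9] w 0.0243 q [-0.77  0.89  0.06  1.86 -0.09  0.35 -0.7 ]
```

View pics/w8.png

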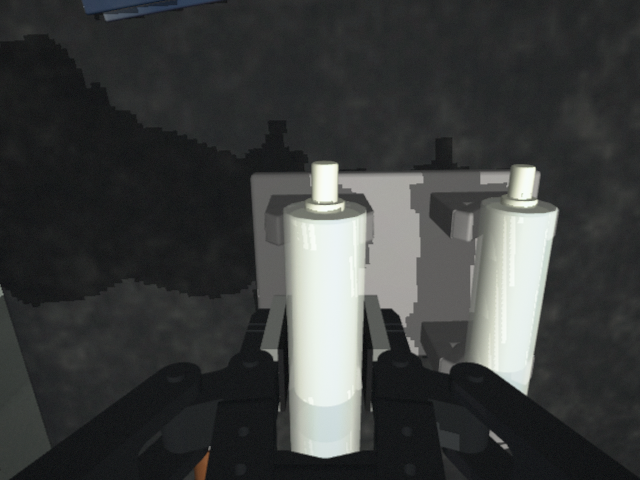

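```bash
python3 -m jog '{"translation":[[-0.3,-0.1,-1],[-0.1,0,-0.8]],"turn":[0,0],"jaw":[2.2,2.2]}' >/dev/null; python3 -c "
from h import *
state()";python3 -m jog '{"translation":[[0,0,-0.3]],"turn":[0],"jaw":[2.2]}' >/dev/null; python3 -c "
from h import *
state();cap('wrist','w9')"
```

```text
5.7 tcp [0.4651 0.3513 0.0326] jawdir [ 0.998 -0.052  0.042] app [ 0.043  0.015 -0.999] F [ 4.  -4.1 21.5] w 0.0241 q [-0.77  0.92  0.06  1.87 -0.09  0.31 -0.7 ]
5.8 tcp [0.4676 0.3514 0.0304] jawdir [ 0.997 -0.053  0.047] app [ 0.048  0.017 -0.999] F [ 2.2 -1.4 14.4] w 0.0242 q [-0.77  0.92  0.06  1.87 -0.09  0.3  -0.7 ]
```

View pics/w9.png

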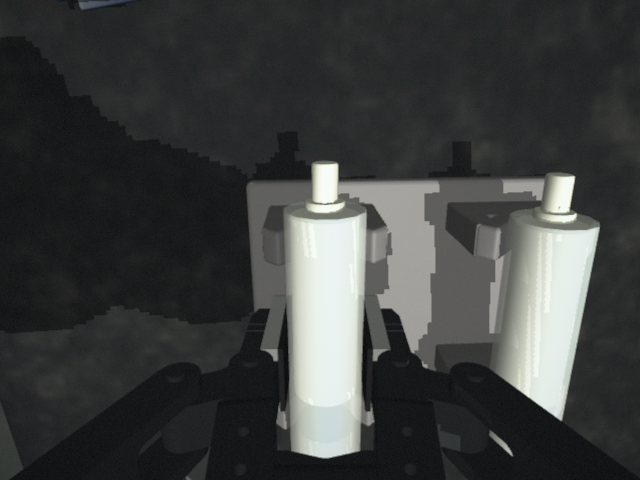

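```bash
python3 -m jog '{"translation":[[0,0,0],[0,0,0],[0,0,2],[0,0,4],[0,0,4],[0,0,3],[0,0,0]],"turn":[0,0,0,0,0,0,0],"jaw":[4.2,4.2,4.2,4.2,4.2,5.5,5.5]}' >/dev/null; python3 -c "
from h import *
state();cap('wrist','w10')"
```

```text
6.55 tcp [0.4642 0.3498 0.1607] jawdir [ 0.998 -0.052  0.041] app [ 0.042  0.012 -0.999] F [ 1.   0.6 -0.4] w 0.0551 q [-0.79  0.71  0.1   1.82 -0.08  0.58 -0.71]
```

View pics/w10.png

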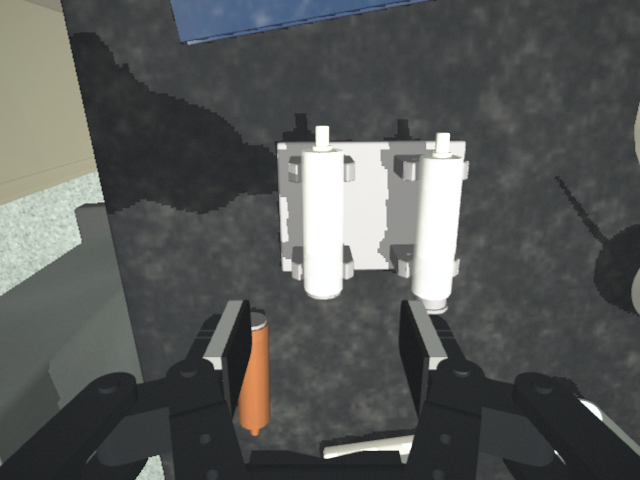

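```bash
python3 - <<'E'
from h import *
a=ray("w10",(441,155),.048);b=ray("w10",(431,299),.048);print("fresh",a,b,(a+b)/2,np.arctan2(*(b-a)[[1,0]]))
a=ray("w10",(322,150),.048);b=ray("w10",(323,296),.048);print("done",a,b,(a+b)/2)
E
python3 -m jog '{"translation":[[3.5,-0.2,0],[3.6,-0.2,-2],[0,0,-4],[0,0,-2],[0,0,0]],"turn":[0,0,0,0,0],"jaw":[5,5,4.4,4.4,4.4]}' >/dev/null; python3 -c "
from h import *
state();cap('wrist','w11')"
```

```text
fresh [0.54188448 0.38995231 0.048     ] [0.53808783 0.2934391  0.048     ] [0.53998616 0.34169571 0.048     ] -1.6101141515833786
done [0.47008158 0.39713486 0.048     ] [0.46544188 0.30103344 0.048     ] [0.46776173 0.34908415 0.048     ]
7.1 tcp [0.5318 0.3437 0.0702] jawdir [ 0.998 -0.049  0.03 ] app [ 0.03   0.006 -1.   ] F [-0.2 -1.  -0.6] w 0.0442 q [-0.69  0.9   0.07  1.69 -0.08  0.52 -0.63]
```

View pics/w11.png

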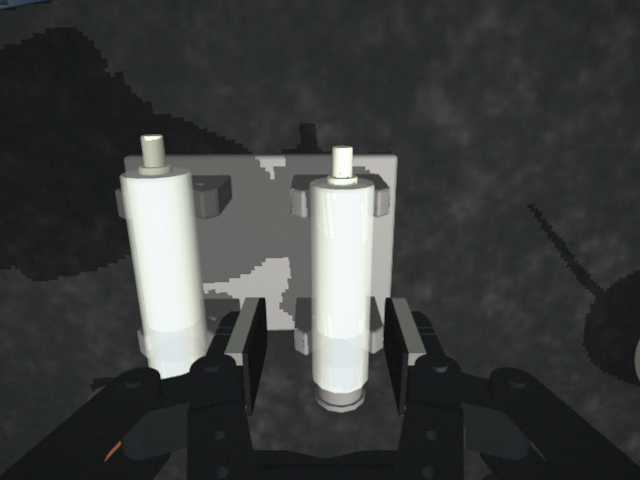

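```bash
python3 -m jog '{"translation":[[0.8,-0.2,0],[-0.2,0,-1.5],[-0.1,0,-1.5]],"turn":[0,0,0],"jaw":[4.4,4.4,4.4]}' >/dev/null; python3 -c "
from h import *
state();cap('wrist','w12')"
```

```text
7.45 tcp [0.5387 0.3437 0.0429] jawdir [ 0.998 -0.048  0.035] app [ 0.035  0.011 -0.999] F [-0.1  0.3  0.6] w 0.0442 q [-0.68  0.95  0.06  1.69 -0.08  0.47 -0.62]
```

View pics/w12.png

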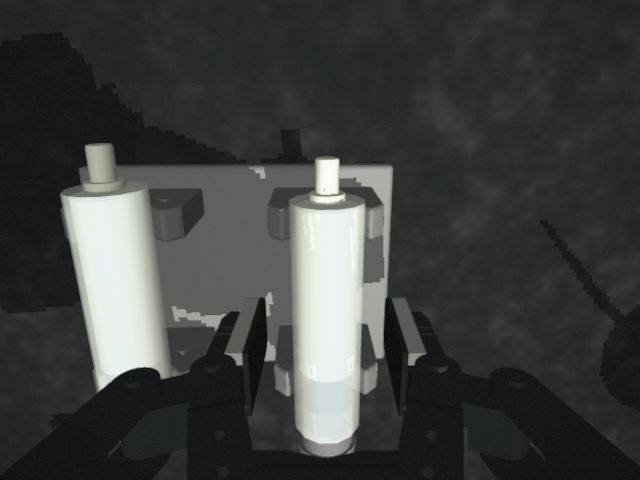

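```bash
python3 -m jog '{"translation":[[0,-0.1,-1.1],[0,0,0],[0,0,0],[0,0,0],[0,0,0]],"turn":[0,0,0,0,0],"jaw":[4.4,2.2,2.2,2.2,2.2]}' >/dev/null; python3 -c "
from h import *
state();cap('wrist','w13');print(ray('w13',(325,205),.048))"
```

```text
8.0 tcp [0.5396 0.3413 0.0287] jawdir [ 0.998 -0.048  0.036] app [ 0.036  0.009 -0.999] F [-0.5 -0.5 -1. ] w 0.0243 q [-0.68  0.97  0.06  1.69 -0.08  0.45 -0.62]
[0.54170061 0.38893097 0.048     ]
```

View pics/w13.png

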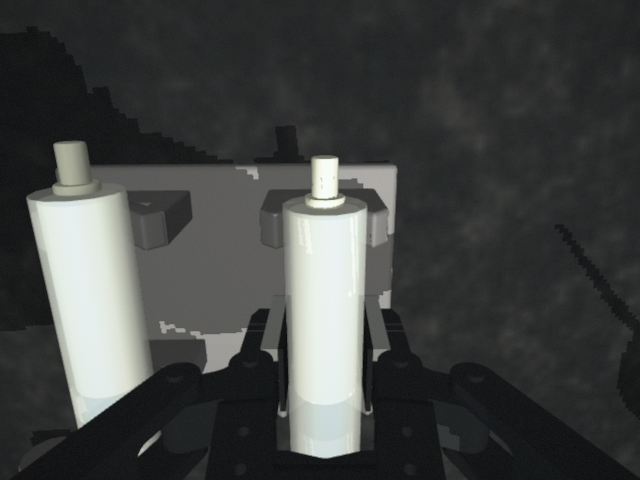

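```bash
python3 -m jog '{"translation":[[0,0,1.5],[0,0,4],[0,0,4],[0,0,3.5],[-0.3,-4,0],[-0.3,-4,0],[-0.3,-4,0],[-0.3,-4,0],[-0.3,-4,0],[-0.3,-4,0],[-0.3,-3,0],[0,0,0]],"turn":[0,0,0,0,0.02,0.02,0.02,0.02,0.02,0.02,0,0],"jaw":[2.2,2.2,2.2,2.2,2.2,2.2,2.2,2.2,2.2,2.2,2.2,2.2]}' >/dev/null; python3 -c "
from h import *
state();cap('wrist','w14')"
```

```text
9.25 tcp [0.5115 0.0668 0.1761] jawdir [0.995 0.085 0.042] app [ 0.04   0.02  -0.999] F [ 0.7 -0.6 -0.5] w 0.0244 q [-0.19  0.62 -0.04  1.99  0.03  0.49 -0.16]
```

View pics/w14.png

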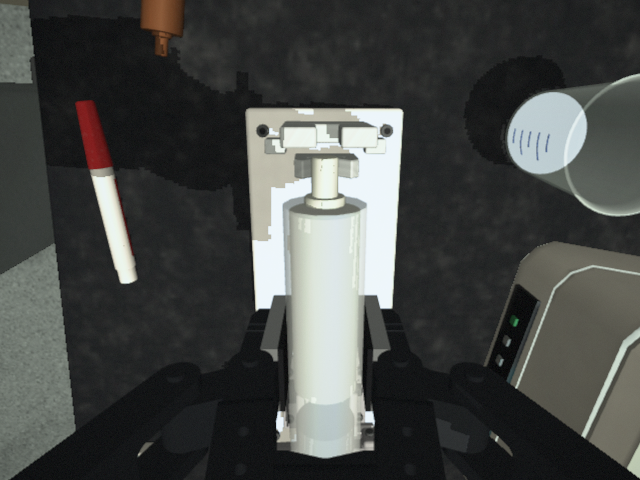

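```bash
python3 -m jog '{"translation":[[0.5,-0.4,0],[0,0,-3],[0,0,-3],[0,0,-3],[0,0,0]],"turn":[0,0,0,0,0],"jaw":[2.2,2.2,2.2,2.2,2.2]}' >/dev/null; python3 -c "
from h import *
state();cap('wrist','w15')"
```

```text
9.8 tcp [0.5227 0.0731 0.0876] jawdir [0.994 0.097 0.055] app [ 0.053  0.029 -0.998] F [ 0.1 -1.  -0.3] w 0.0243 q [-0.19  0.78 -0.04  2.03  0.04  0.27 -0.16]
```

View pics/w15.png

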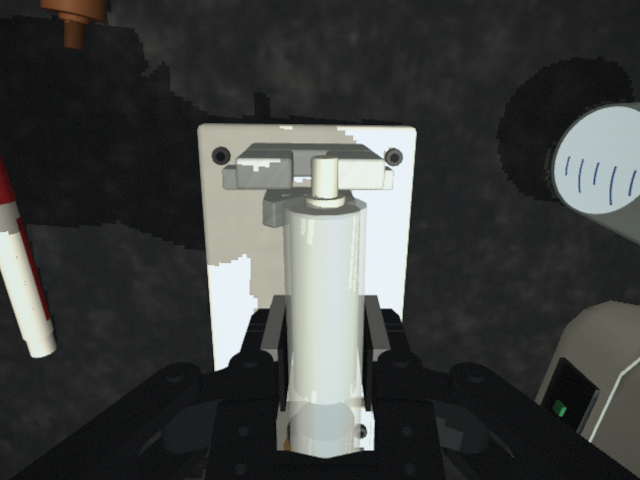

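```bash
python3 -m jog '{"translation":[[-0.6,-1.1,0],[-0.3,0,-1.5],[-0.2,0,-1.5]],"turn":[-0.02,0,0],"jaw":[2.2,2.2,2.2]}' >/dev/null; python3 -c "
from h import *
state();cap('wrist','w16')"
```

```text
10.15 tcp [0.517  0.0629 0.0645] jawdir [0.995 0.076 0.07 ] app [ 0.068  0.03  -0.997] F [ 0.2 -0.7 -0.7] w 0.024 q [-0.18  0.82 -0.03  2.08  0.04  0.17 -0.16]
```

View pics/w16.png

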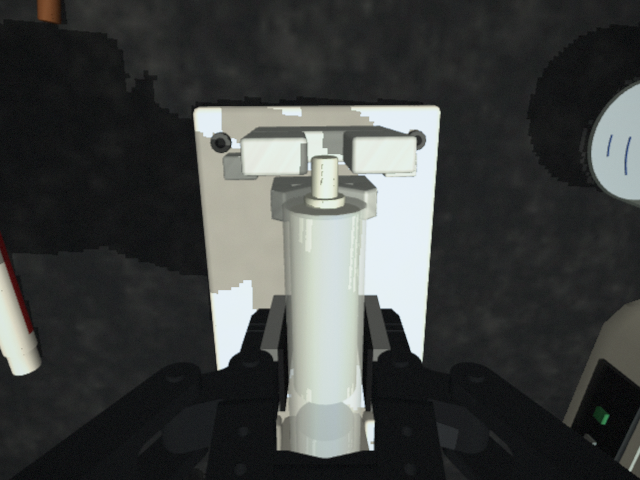

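```bash
python3 -m jog '{"translation":[[0.3,0,-1],[0.1,0,-1]],"turn":[0,0],"jaw":[2.2,2.2]}' >/dev/null; python3 -c "
from h import *
state();cap('wrist','w17')"
```

```text
10.4 tcp [0.5213 0.0617 0.0449] jawdir [0.995 0.075 0.071] app [ 0.069  0.029 -0.997] F [ 0.3 -0.8 -1. ] w 0.0241 q [-0.18  0.86 -0.03  2.07  0.04  0.14 -0.16]
```

View pics/w17.png

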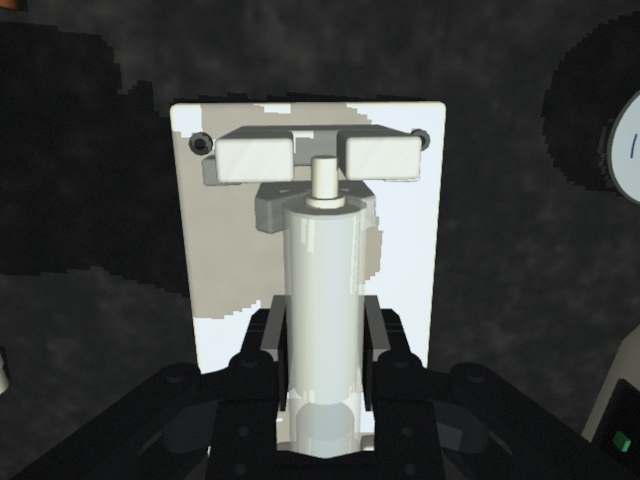

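```bash
python3 -m jog '{"translation":[[-0.2,0,-0.6],[0,0,-0.3]],"turn":[0,0],"jaw":[2.2,2.2]}' >/dev/null; python3 -c "
from h import *
state();cap('wrist','w18')"
```

```text
10.65 tcp [0.5199 0.0617 0.035 ] jawdir [0.995 0.075 0.072] app [ 0.07   0.029 -0.997] F [-6.9  0.5 34.7] w 0.0245 q [-0.18  0.88 -0.03  2.08  0.05  0.11 -0.17]
```

View pics/w18.png

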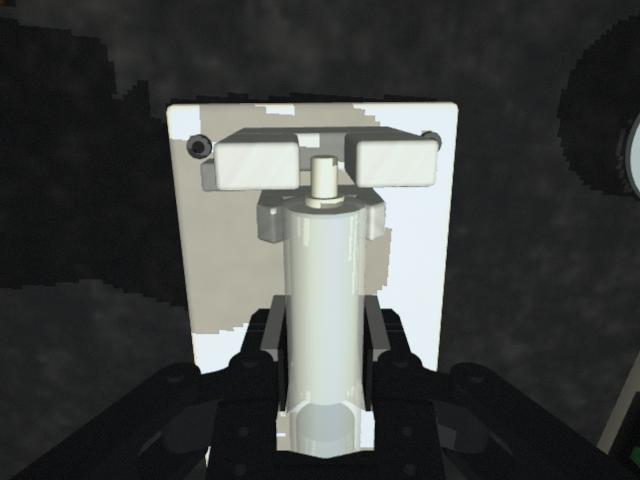

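```bash
python3 -c "
from h import *
print(ray('w18',(325,207),.055))"; python3 -m jog '{"translation":[[0,0,0.1],[0,0,0],[0,0,0],[0,0,2],[0,0,4],[0,0,4],[0,0,4],[0,0,0]],"turn":[0,0,0,0,0,0,0,0],"jaw":[2.4,4.2,4.2,4.2,4.2,4.2,4.2,5.5]}' >/dev/null; python3 -c "
from h import *
state();cap('wrist','w19')"
```

```text
[0.5153247  0.10817031 0.055     ]
11.5 tcp [0.5183 0.0617 0.1798] jawdir [0.995 0.075 0.068] app [ 0.066  0.029 -0.997] F [ 0.7  0.2 -0.3] w 0.0546 q [-0.17  0.61 -0.05  2.    0.03  0.47 -0.16]
```

View pics/w19.png

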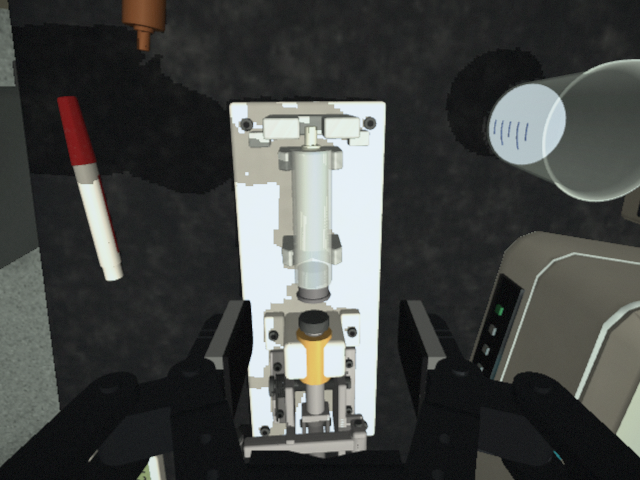

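```bash
python3 -m jog '{"translation":[[-0.5,-1.5,0.2],[-0.5,-1.5,0.2],[-0.5,-1.5,0.2],[-0.5,-1.5,0.2],[-0.5,-1.5,0],[-0.5,-1.5,0],[-0.5,-1.5,0],[-0.5,-1.5,0],[-0.5,-1.5,0],[-0.5,-1.5,0],[-0.5,-1.5,0],[0,0,0]],"turn":[0.14,0.14,0.14,0.14,0.14,0.14,0.14,0.14,0.14,0.14,0.14,0],"jaw":[5.5,5.5,5.5,5.5,5.5,5.5,5.5,5.5,5.5,5.5,5.5,5]}' >/dev/null; python3 -c "
from h import *
state();cap('wrist','w20')"
```

```text
12.75 tcp [ 0.4481 -0.1067  0.1708] jawdir [-0.111  0.992  0.062] app [-0.057  0.056 -0.997] F [-0.2 -0.5  0.4] w 0.0498 q [ 0.55  0.67 -0.62  2.03  0.52  0.67  1.28]
```

View pics/w20.png

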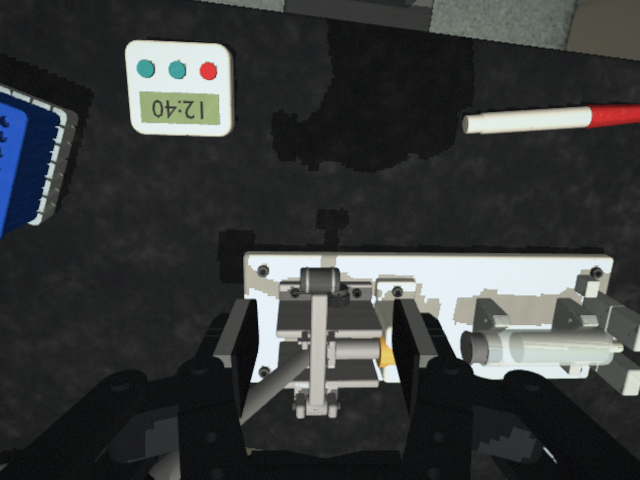

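```bash
python3 - <<'E'
from h import *
g=np.load("press.npy")
print(ray("w20",(320.5,270),.0825),ray("w20",(320.5,291),.0825),tow(g,(.091,-.06)))
crop("w20",220,230,420,430,4,"c20")
E
```

```text
[ 0.46335399 -0.10304483  0.0825    ] [ 0.47664454 -0.10160468  0.0825    ] [ 0.47159185 -0.10194482]
```

View pics/c20.png

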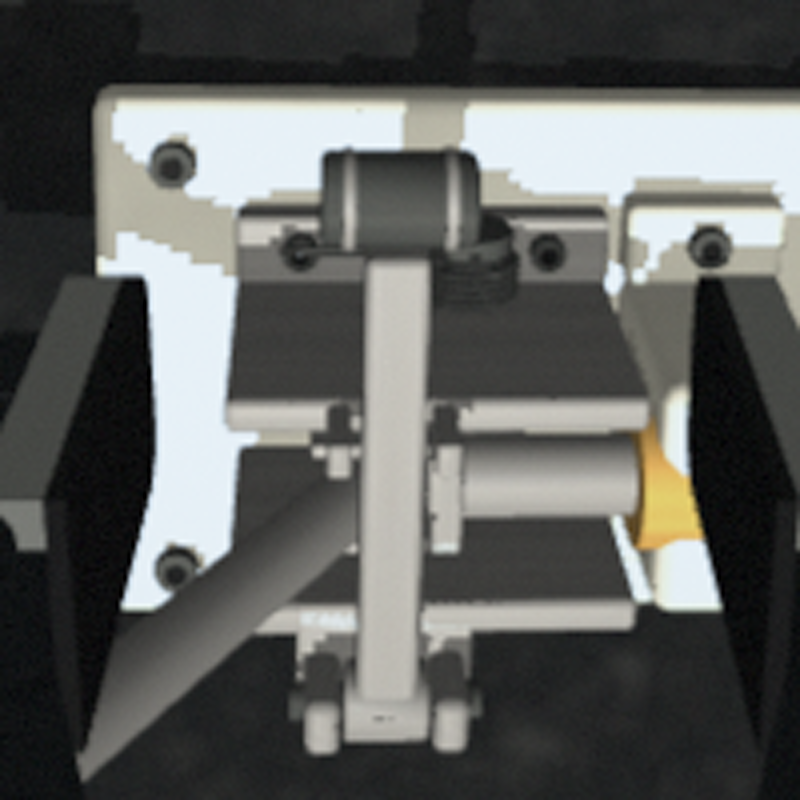

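```bash
python3 -m jog '{"translation":[[2.2,0.5,0],[0,0,-3],[0,0,-3],[0,0,0]],"turn":[-0.03,0,0,0],"jaw":[4.8,4.8,4.8,4.8]}' >/dev/null; python3 -c "
from h import *
state();cap('wrist','w21')"
```

```text
13.2 tcp [ 0.4723 -0.095   0.1082] jawdir [-0.068  0.995  0.067] app [-0.053  0.064 -0.997] F [-0.7 -0.7  0.4] w 0.0479 q [ 0.46  0.78 -0.52  2.02  0.6   0.55  1.17]
```

View pics/w21.png

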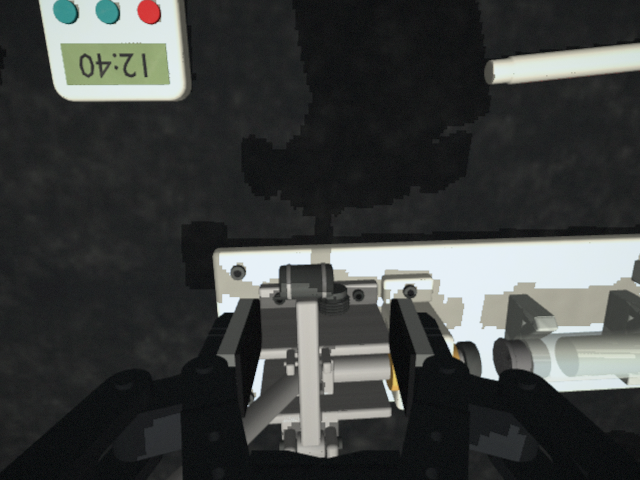

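```bash
python3 -m jog '{"translation":[[-0.2,-0.8,-1],[-0.1,-0.1,-1.5],[0,-0.1,-1.5]],"turn":[0.01,0,0],"jaw":[4.8,4.8,4.8]}' >/dev/null; python3 -c "
from h import *
state();cap('wrist','w22')"
```

```text
13.55 tcp [ 0.4728 -0.1047  0.0718] jawdir [-0.079  0.995  0.066] app [-0.044  0.063 -0.997] F [ 0.6  0.1 -0. ] w 0.0482 q [ 0.44  0.84 -0.46  2.04  0.67  0.45  1.14]
```

View pics/w22.png

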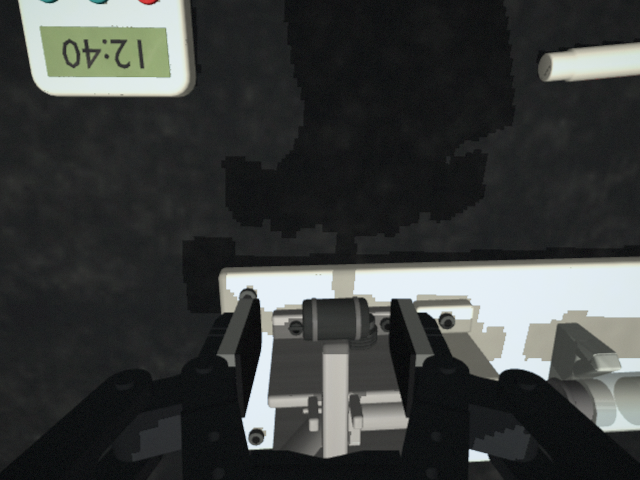

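```bash
python3 -m jog '{"translation":[[-0.2,0.4,-0.7],[-0.1,0,-0.8]],"turn":[0,0],"jaw":[4.8,4.8]}' >/dev/null; python3 -c "
from h import *
state();cap('wrist','w23')"
```

```text
13.8 tcp [ 0.4694 -0.1015  0.0556] jawdir [-0.077  0.995  0.066] app [-0.045  0.063 -0.997] F [ 1.4 -0.9  0.1] w 0.0477 q [ 0.41  0.86 -0.42  2.06  0.7   0.4   1.1 ]
```

View pics/w23.png

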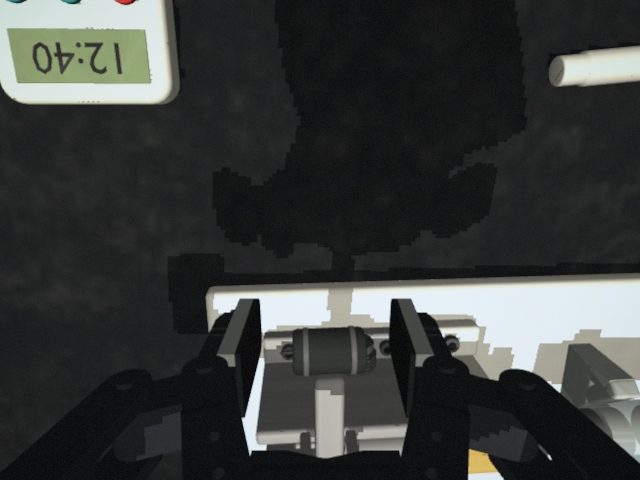

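Knob now sits between the pads (image ~(332,350)); close on it.

```bash
python3 -m jog '{"translation":[[0,0,0],[0,0,0],[0,0,0],[0,0,0]],"turn":[0,0,0,0],"jaw":[1.8,1.8,1.8,1.8]}' >/dev/null; python3 -c "
from h import *
state();cap('wrist','w24')"
```

```text
14.25 tcp [ 0.4685 -0.1004  0.0553] jawdir [-0.077  0.995  0.067] app [-0.046  0.064 -0.997] F [-0.3  0.6 -0.9] w 0.0228 q [ 0.41  0.86 -0.42  2.06  0.7   0.4   1.1 ]
```

View pics/w24.png

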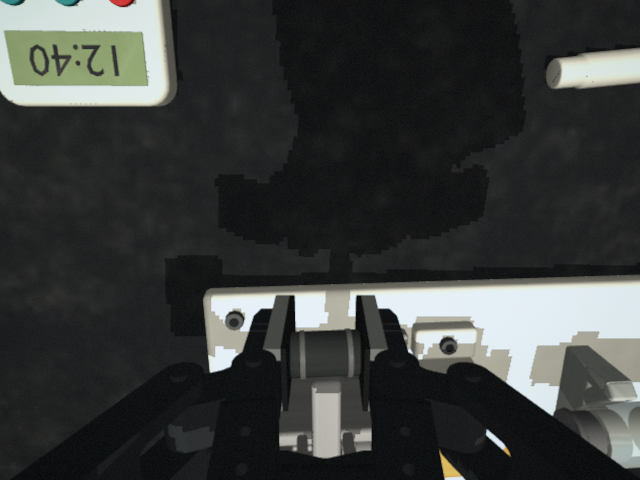

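```bash
python3 -c "
from h import *
P=np.load('pics/top1.npz')['P'].reshape(-1,3)
for x in np.arange(.6,.85,.03):
  print(round(x,2),[ (lambda q: round(float(np.nanmax(q)),2) if len(q) else None)(P[(abs(P[:,0]-x)<.015)&(abs(P[:,1]-y)<.02)][:,2]) for y in (-.2,-.16,-.12,-.08,-.04,0,.04)])
"
python3 -m jog '{"translation":[[0.3,0,2.2],[0.6,0,2.2]],"turn":[0,0],"jaw":[1.8,1.8]}' >/dev/null; python3 -c "
from h import *
state()"
```

```text
0.6 [0.01, 0.01, 0.02, 0.01, 0.01, 0.01, 0.01]
0.63 [0.01, 0.01, 0.01, 0.01, 0.01, 0.01, 0.01]
0.66 [0.01, 0.15, 0.15, 0.14, 0.13, 0.05, 0.01]
0.69 [0.03, 0.16, 0.16, 0.16, 0.16, 0.16, 0.15]
0.72 [0.04, 0.17, 0.17, 0.16, 0.17, 0.17, 0.16]
0.75 [0.15, 0.17, 0.17, 0.17, 0.17, 0.17, 0.16]
0.78 [0.74, 0.74, 0.74, 0.74, 0.74, 0.74, 0.74]
0.81 [0.84, 0.84, 0.83, 0.83, 0.74, 0.74, 0.74]
0.84 [0.74, 0.57, 0.74, 0.83, 0.82, 0.82, 0.83]
14.5 tcp [ 0.4779 -0.0997  0.0983] jawdir [-0.078  0.995  0.069] app [-0.047  0.066 -0.997] F [  8.3   2.  -11.3] w 0.0225 q [ 0.46  0.8  -0.51  2.02  0.62  0.53  1.17]
```

```bash
python3 -m jog '{"translation":[[1.8,0.1,2.1],[2.2,0.2,1.6]],"turn":[0,0],"jaw":[1.8,1.8]}' >/dev/null; python3 -c "
from h import *
state()"
```

```text
14.7 tcp [ 0.5122 -0.0971  0.1357] jawdir [-0.078  0.995  0.07 ] app [-0.06   0.065 -0.996] F [  3.9   0.3 -14.8] w 0.0221 q [ 0.48  0.78 -0.59  1.88  0.54  0.71  1.24]
```

```bash
python3 -m jog '{"translation":[[2.6,0.2,0.7],[2.7,0.2,0.1]],"turn":[0,0],"jaw":[1.8,1.8]}' >/dev/null; python3 -c "
from h import *
state()"
```

```text
14.9 tcp [ 0.558  -0.0933  0.1465] jawdir [-0.078  0.995  0.069] app [-0.076  0.063 -0.995] F [-3.5  0.3  1.8] w 0.0225 q [ 0.45  0.82 -0.6   1.73  0.5   0.84  1.28]
```

```bash
python3 -m jog '{"translation":[[2.2,0.2,-0.2],[2.0,0.2,-0.7],[0.8,0.1,-0.5]],"turn":[0,0,0],"jaw":[1.8,1.8,1.8]}' >/dev/null; python3 -c "
from h import *
state();cap('wrist','w25')"
```

```text
15.2 tcp [ 0.6076 -0.0888  0.1344] jawdir [-0.078  0.995  0.067] app [-0.082  0.06  -0.995] F [-1.  -0.5  6.1] w 0.0225 q [ 0.41  0.89 -0.59  1.58  0.5   0.92  1.3 ]
```

View pics/w25.png

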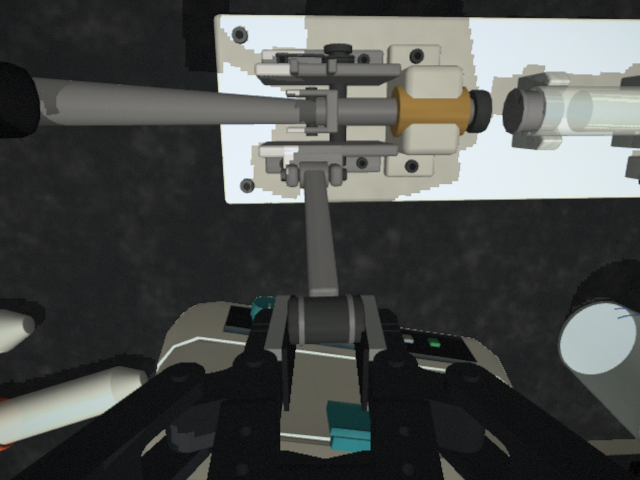

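```bash
python3 -m jog '{"translation":[[0.3,0,-0.3],[0,0,0],[0,0,0],[0,0,0],[0,0,1.5],[0,0,3],[0,0,3],[0,0,0]],"turn":[0,0,0,0,0,0,0,0],"jaw":[1.8,4.5,4.5,4.5,4.5,4.5,4.5,4.5]}' >/dev/null; python3 -c "
from h import *
state();cap('wrist','w26')"
```

```text
16.05 tcp [ 0.6102 -0.0895  0.2112] jawdir [-0.077  0.995  0.067] app [-0.08   0.06  -0.995] F [0.5 0.2 0.6] w 0.0452 q [ 0.43  0.8  -0.64  1.51  0.43  1.07  1.35]
```

View pics/w26.png

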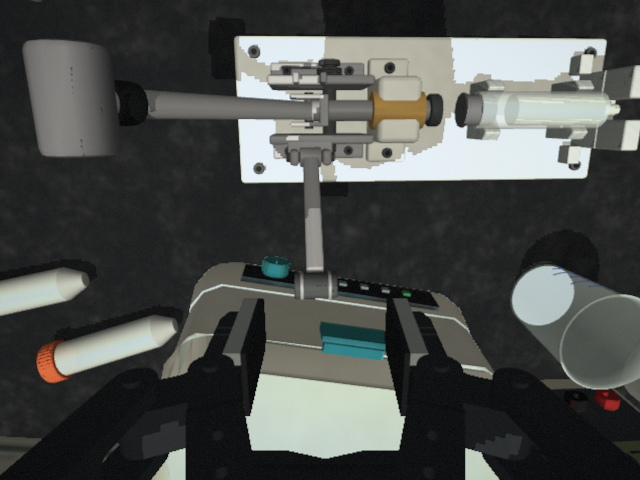

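```bash
python3 -c "
from h import *
g=np.load('press.npy')
for a in (2.1,2.2,2.3,2.4):
  xy=tow(g,(.091,.03-.09*np.cos(a)));print(a,pix('wrist',[*xy,.075+.09*np.sin(a)]))
p,d,P=cap('wrist','w27');print(P[280:290,305:325].reshape(-1,3).mean(0))
print('grip',tow(g,(.182,0)),'seen',np.nanmedian(P[70:130,40:95].reshape(-1,3),0),np.nanmax(P[40:155,20:110,2]))
xs=P[40:155,20:110].reshape(-1,3);xs=xs[xs[:,2]>.17];print(xs.min(0),xs.max(0))
"
```

```text
2.1 [317.24813986 261.70205888]
2.2 [316.90255751 272.48218025]
2.3 [316.50603156 281.2279525 ]
2.4 [316.06965673 287.98084004]
[ 0.6233184  -0.0908607   0.14128933]
grip [ 0.53866513 -0.1878644 ] seen [ 0.53779345 -0.18433139  0.19951007] 0.20256448418499834
[ 0.5184302  -0.20240032  0.18325826] [ 0.55775578 -0.17403245  0.20256448]
```

```bash
python3 -m jog '{"translation":[[0,0,2],[0,0,2],[-0.7,-0.9,0],[-0.7,-0.9,0],[-0.7,-0.9,0],[-0.7,-0.9,0],[-0.7,-0.9,0],[-0.7,-0.9,0],[-0.7,-0.9,0],[-0.7,-0.9,0],[-0.7,-0.9,0],[-0.7,-0.9,0]],"turn":[-0.13,-0.13,-0.13,-0.13,-0.13,-0.13,-0.13,-0.13,-0.13,-0.13,-0.13,-0.13],"jaw":[6.5,6.5,6.5,6.5,6.5,6.5,6.5,6.5,6.5,6.5,6.5,6.5]}' >/dev/null; python3 -c "
from h import *
state();cap('wrist','w28')"
```

```text
17.35 tcp [ 0.5256 -0.1823  0.238 ] jawdir [0.998 0.026 0.055] app [ 0.052  0.101 -0.993] F [-0.2  0.8  0.1] w 0.0654 q [ 0.47  0.59 -0.25  1.78  0.04  0.76  0.27]
```

View pics/w28.png

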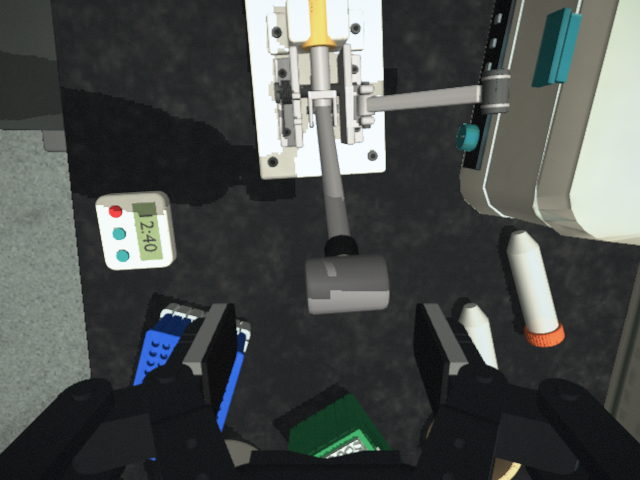

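```bash
python3 -m jog '{"translation":[[1.4,-0.4,0],[0,0,-2],[0,0,-2],[0,0,0]],"turn":[0.05,0,0,0],"jaw":[6.2,6.2,6.2,6.2]}' >/dev/null; python3 -c "
from h import *
state();cap('wrist','w29')"
```

```text
17.8 tcp [ 0.5355 -0.1884  0.1949] jawdir [0.996 0.078 0.047] app [ 0.039  0.102 -0.994] F [-0.4  0.  -0.7] w 0.0622 q [ 0.47  0.67 -0.25  1.78  0.07  0.7   0.3 ]
```

View pics/w29.png

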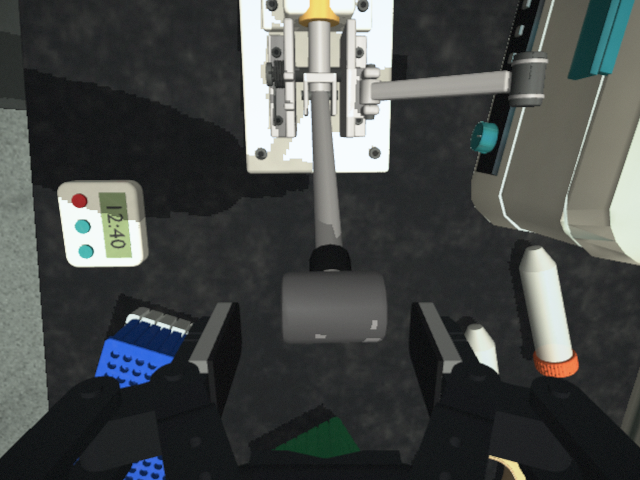

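```bash
python3 -m jog '{"translation":[[0.3,0.2,-1.3],[0,0.1,-1.3]],"turn":[0,0],"jaw":[6.2,6.2]}' >/dev/null; python3 -c "
from h import *
state();cap('wrist','w30')"
```

```text
18.05 tcp [ 0.5415 -0.1856  0.1712] jawdir [0.995 0.079 0.054] app [ 0.046  0.101 -0.994] F [-0.1  0.5 -0.4] w 0.062 q [ 0.46  0.7  -0.24  1.79  0.08  0.64  0.29]
```

View pics/w30.png

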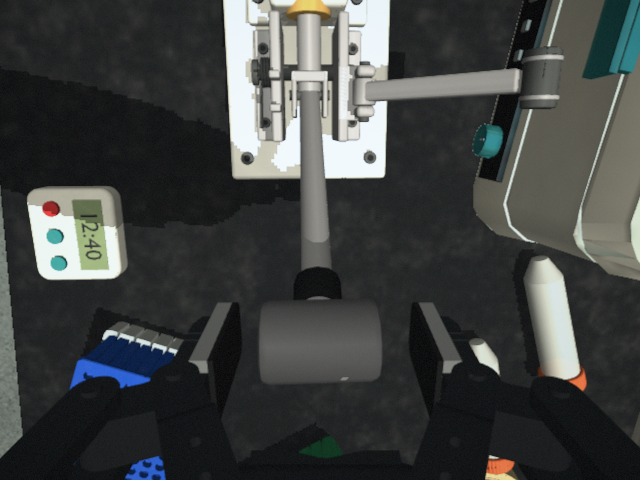

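```bash
python3 -m jog '{"translation":[[-0.3,0,-0.3],[0,0,0],[0,0,0],[0,0,0],[0,0,0]],"turn":[0,0,0,0,0],"jaw":[6.2,3.4,3.4,3.4,3.4]}' >/dev/null; python3 -c "
from h import *
state();cap('wrist','w31')"
```

```text
18.6 tcp [ 0.5397 -0.1843  0.1674] jawdir [0.995 0.082 0.055] app [ 0.047  0.102 -0.994] F [ 1.9  0.1 -4.5] w 0.0396 q [ 0.46  0.71 -0.24  1.8   0.08  0.63  0.29]
```

View pics/w31.png

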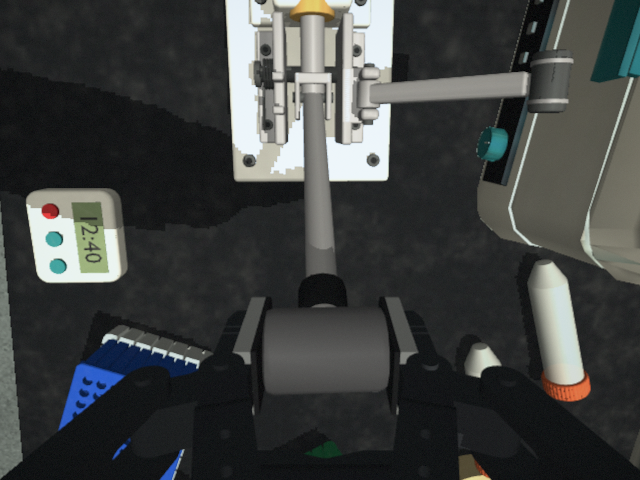

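```bash
cat > lev.py <<'E'
from h import *
g=np.load('press.npy')
def lev():
    s=bot.sense();T=tool(s);G=T[:3,3]-.019*T[:3,1]
    c,sn=np.cos(g[2]),np.sin(g[2]);d=G[:2]-g[:2];px=(c*d[0]+sn*d[1])*1000;py=(-sn*d[0]+c*d[1])*1000
    r=np.hypot(px-75,G[2]*1000-30);th=.6-np.arctan2(px-75,G[2]*1000-30)
    print("theta",round(th,3),"r",round(r,1),"px,py,z",np.round([px,py,G[2]*1000],1))
    for t in (.2,.4,.6,.8,1.0,1.2):
        if t>th+.02:
            x=75+190*np.sin(.6-t);z=30+190*np.cos(.6-t);dx=x-px;w=np.array([c*dx-sn*(0-py),sn*dx+c*(0-py)])/10
            print(t,"need cm",np.round([*w,(z-G[2]*1000)/10],2))
    state()
lev()
E
python3 lev.py
python3 -m jog '{"translation":[[-0.1,1.6,1],[-0.1,1.7,0.8]],"turn":[0,0],"jaw":[3.4,3.4]}' >/dev/null; python3 lev.py
```

```text
theta 0.007 r 188.5 px,py,z [180.4   0.3 186.2]
0.2 need cm [-0.28  3.13  1.88]
0.4 need cm [-0.57  6.74  3.  ]
0.6 need cm [-0.87 10.5   3.38]
0.8 need cm [-1.17 14.27  3.  ]
1.0 need cm [-1.46 17.88  1.88]
1.2 need cm [-1.72 21.2   0.06]
18.65 tcp [ 0.5397 -0.1843  0.1674] jawdir [0.995 0.082 0.055] app [ 0.047  0.102 -0.994] F [ 4.6 -0.1 -2.8] w 0.0397 q [ 0.46  0.71 -0.24  1.8   0.08  0.63  0.29]
theta 0.187 r 188.4 px,py,z [1.506e+02 2.000e-01 2.026e+02]
0.4 need cm [-0.32  3.77  1.36]
0.6 need cm [-0.62  7.53  1.74]
0.8 need cm [-0.92 11.29  1.36]
1.0 need cm [-1.21 14.91  0.24]
1.2 need cm [-1.48 18.22 -1.58]
18.85 tcp [ 0.5372 -0.1547  0.1837] jawdir [0.995 0.079 0.054] app [ 0.046  0.098 -0.994] F [ 3.2 -3.  -6.4] w 0.0393 q [ 0.41  0.67 -0.24  1.83  0.07  0.64  0.24]
```

```bash
python3 -m jog '{"translation":[[-0.2,1.9,0.7],[-0.2,1.9,0.5],[-0.2,1.9,0.2],[-0.2,1.9,0]],"turn":[0,0,0,0],"jaw":[3.4,3.4,3.4,3.4]}' >/dev/null; python3 lev.py
```

```text
theta 0.581 r 189.1 px,py,z [7.860e+01 1.000e-01 2.191e+02]
0.8 need cm [-0.34  4.12 -0.29]
1.0 need cm [-0.62  7.73 -1.41]
1.2 need cm [-0.89 11.05 -3.23]
19.25 tcp [ 0.5315 -0.0831  0.2002] jawdir [0.995 0.075 0.061] app [ 0.054  0.086 -0.995] F [ 3.6 -5.4 -1.4] w 0.0396 q [ 0.26  0.61 -0.22  1.9   0.06  0.6   0.12]
```

```bash
python3 -m jog '{"translation":[[-0.2,1.9,0],[-0.2,1.9,-0.3],[-0.2,1.8,-0.5],[-0.2,1.8,-0.7]],"turn":[0,0,0,0],"jaw":[3.4,3.4,3.4,3.4]}' >/dev/null; python3 lev.py
```

```text
theta 0.954 r 190.4 px,py,z [9.000e+00 1.000e-01 2.086e+02]
1.0 need cm [-0.08  0.8  -0.36]
1.2 need cm [-0.34  4.12 -2.18]
19.65 tcp [ 0.5262 -0.014   0.1897] jawdir [0.995 0.069 0.071] app [ 0.066  0.074 -0.995] F [ 1.6 -4.5  6.1] w 0.0394 q [ 0.1   0.6  -0.18  1.97  0.06  0.51 -0.03]
```

```bash
python3 -m jog '{"translation":[[-0.2,1.7,-0.8],[-0.2,1.6,-0.9]],"turn":[0,0],"jaw":[3.4,3.4]}' >/dev/null; python3 lev.py
```

```text
theta 1.136 r 191.4 px,py,z [-22.8   0.2 194.5]
1.2 need cm [-0.1   0.95 -0.77]
19.85 tcp [0.5239 0.0176 0.1756] jawdir [0.995 0.068 0.077] app [ 0.072  0.069 -0.995] F [ 4.1 -5.2  1.8] w 0.0392 q [ 0.02  0.62 -0.15  2.    0.06  0.45 -0.09]
```

```bash
python3 -m jog '{"translation":[[-0.1,0.8,-0.7],[0,0.5,-0.4]],"turn":[0,0],"jaw":[3.4,3.4]}' >/dev/null; python3 lev.py; python3 -c "
from h import *
cap('wrist','w32');cap('scene','s32');cap('top','t32');crop('t32',250,205,375,270,6,'ct32')"
```

```text
theta 1.224 r 191.8 px,py,z [-37.1   0.3 185.7]
20.05 tcp [0.5229 0.0318 0.1668] jawdir [0.994 0.07  0.079] app [ 0.074  0.068 -0.995] F [ 0.4 -4.6  4.8] w 0.0394 q [-0.02  0.63 -0.14  2.01  0.06  0.42 -0.12]
```

View pics/w32.png

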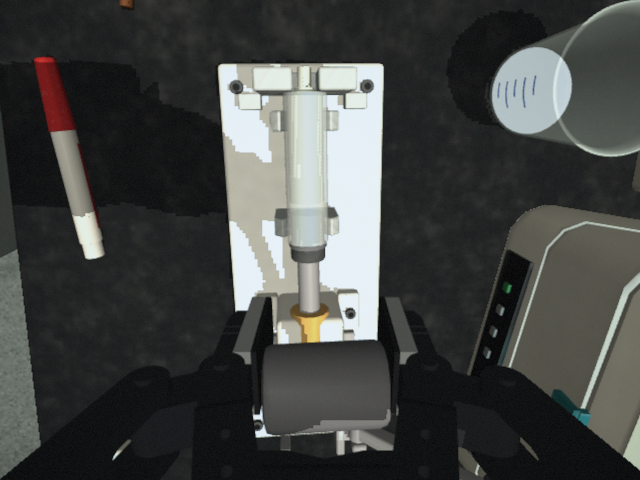

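View pics/ct32.png

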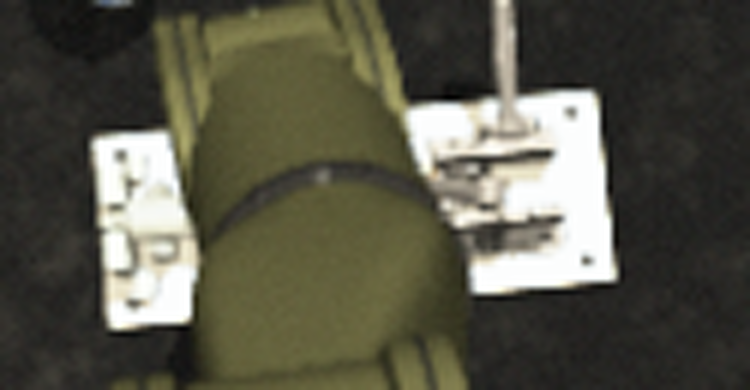

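```bash
python3 -m jog '{"translation":[[0,0.4,-0.3]],"turn":[0],"jaw":[3.4]}' >/dev/null; python3 lev.py; python3 -c "
from h import *
cap('wrist','w33');crop('w33',250,60,370,330,3,'c33')
import cv2
crop('w33',255,200,355,300,6,'c33')"
```

```text
theta 1.24 r 191.9 px,py,z [-39.6   0.3 184. ]
20.3 tcp [0.5227 0.0343 0.1651] jawdir [0.994 0.07  0.079] app [ 0.075  0.066 -0.995] F [ 0.3 -4.4  5.5] w 0.0393 q [-0.03  0.63 -0.14  2.01  0.06  0.42 -0.12]
```

View pics/c33.png

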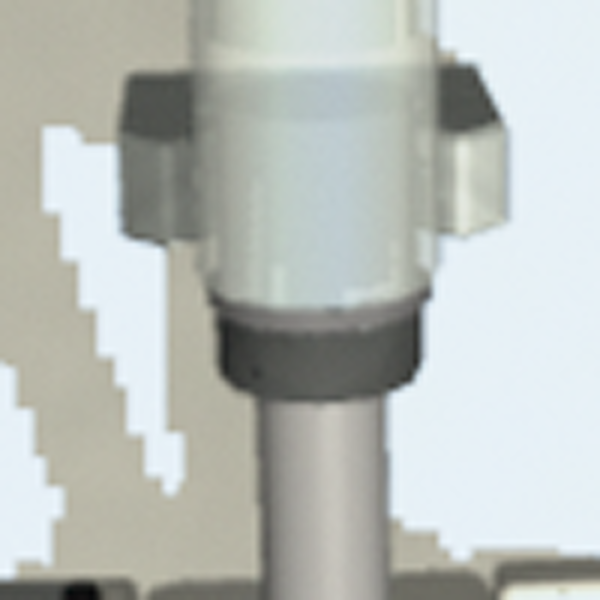

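```bash
python3 -m jog '{"translation":[[0,0.5,-0.4]],"turn":[0],"jaw":[3.4]}' >/dev/null; python3 lev.py; python3 -m jog '{"translation":[[0,0.5,-0.4]],"turn":[0],"jaw":[3.4]}' >/dev/null; python3 lev.py; python3 -c "
from h import *
cap('wrist','w34');crop('w34',255,200,355,300,6,'c34')"
```

```text
theta 1.267 r 192.1 px,py,z [-43.9   0.4 180.9]
20.45 tcp [0.5224 0.0386 0.162 ] jawdir [0.994 0.068 0.079] app [ 0.075  0.065 -0.995] F [-1.9 -3.9 13.4] w 0.0399 q [-0.04  0.64 -0.13  2.02  0.06  0.41 -0.13]
theta 1.277 r 191.8 px,py,z [-45.1   0.5 179.5]
20.55 tcp [0.5225 0.0397 0.1606] jawdir [0.995 0.064 0.08 ] app [ 0.076  0.061 -0.995] F [ -9.  -16.6  52. ] w 0.0393 q [-0.05  0.64 -0.12  2.02  0.06  0.4  -0.14]
```

View pics/c34.png

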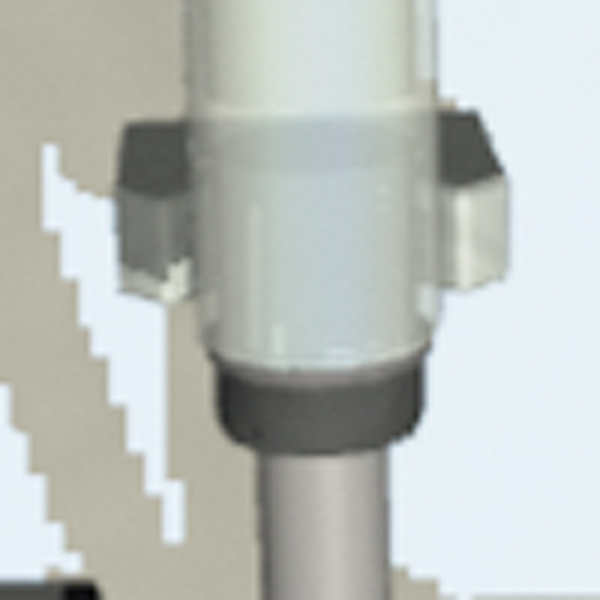

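View pics/w34.png

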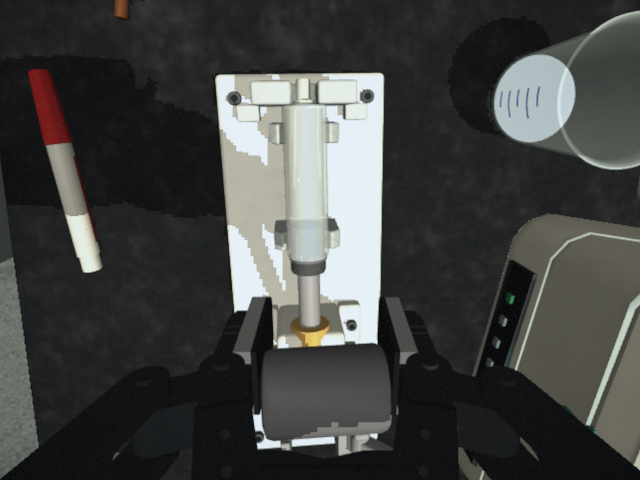

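```bash
python3 -m jog '{"translation":[[0,0.1,0.1]],"turn":[0],"jaw":[3.4]}' >/dev/null; python3 lev.py; python3 -m jog '{"translation":[[0,0.1,-0.05]],"turn":[0],"jaw":[3.4]}' >/dev/null; python3 lev.py
```

```text
theta 1.256 r 192.1 px,py,z [-42.2   0.3 182.1]
20.7 tcp [0.5226 0.0367 0.1632] jawdir [0.995 0.06  0.081] app [ 0.078  0.056 -0.995] F [  5.3 -10.2  -3.8] w 0.0397 q [-0.06  0.64 -0.12  2.02  0.07  0.41 -0.14]
theta 1.248 r 191.8 px,py,z [-40.8   0.4 182.9]
20.8 tcp [0.5228 0.0353 0.164 ] jawdir [0.995 0.056 0.082] app [ 0.079  0.053 -0.995] F [ 2.2 -2.5  5.7] w 0.0396 q [-0.06  0.63 -0.11  2.02  0.07  0.41 -0.15]
```

```bash
python3 -m jog '{"translation":[[0,0.4,-0.3]],"turn":[0],"jaw":[3.4]}' >/dev/null; python3 lev.py; python3 -m jog '{"translation":[[0,0.3,-0.2]],"turn":[0],"jaw":[3.4]}' >/dev/null; python3 lev.py
```

```text
theta 1.263 r 191.9 px,py,z [-43.1   0.5 181.2]
20.9 tcp [0.5227 0.0376 0.1623] jawdir [0.995 0.054 0.082] app [ 0.079  0.052 -0.995] F [ 0.4 -3.7 10.5] w 0.0392 q [-0.07  0.64 -0.11  2.02  0.07  0.4  -0.15]
theta 1.272 r 192.0 px,py,z [-44.4   0.5 180.3]
21.0 tcp [0.5226 0.0388 0.1614] jawdir [0.995 0.054 0.082] app [ 0.08   0.05  -0.996] F [ 1.7 -5.6  9.5] w 0.0398 q [-0.07  0.64 -0.11  2.02  0.07  0.4  -0.16]
```

```bash
python3 -c "
from lev import *
for i in range(8): bot.capture('wrist')
lev()
cap('wrist','w35');crop('w35',255,50,375,300,2,'c35')
crop('w35',255,200,355,300,6,'c35')
lev()"
```

```text
theta 1.272 r 192.0 px,py,z [-44.4   0.5 180.3]
21.0 tcp [0.5226 0.0388 0.1614] jawdir [0.995 0.054 0.082] app [ 0.08   0.05  -0.996] F [ 1.7 -5.6  9.5] w 0.0398 q [-0.07  0.64 -0.11  2.02  0.07  0.4  -0.16]
theta 1.271 r 192.0 px,py,z [-44.3   0.5 180.4]
21.4 tcp [0.5226 0.0387 0.1615] jawdir [0.995 0.054 0.082] app [ 0.08   0.049 -0.996] F [ 2.2 -5.9  9. ] w 0.0396 q [-0.07  0.64 -0.11  2.02  0.07  0.4  -0.16]
theta 1.271 r 192.0 px,py,z [-44.3   0.5 180.4]
21.45 tcp [0.5226 0.0387 0.1615] jawdir [0.995 0.054 0.082] app [ 0.08   0.05  -0.996] F [ 0.7 -4.8  9.7] w 0.039 q [-0.07  0.64 -0.11  2.02  0.07  0.4  -0.16]
```

View pics/c35.png

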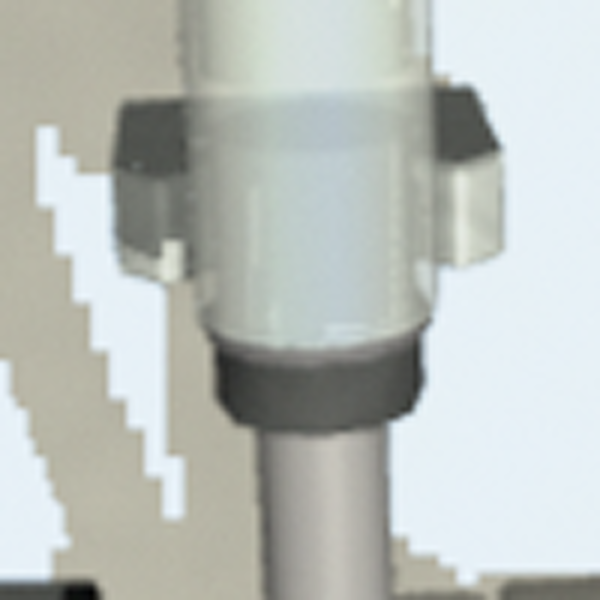

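View pics/w35.png

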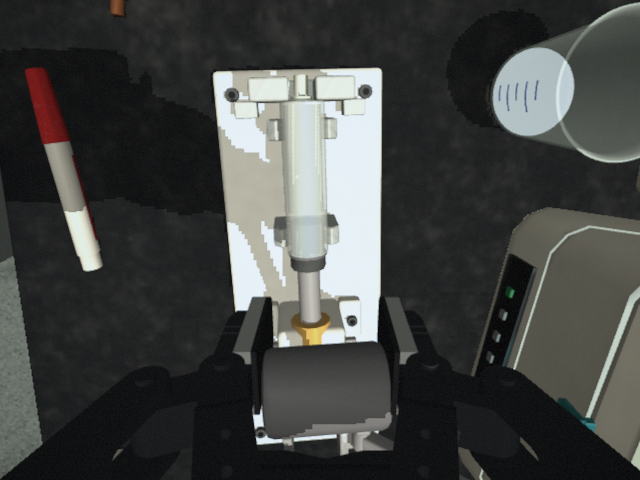

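```bash
python3 - <<'E'
from h import *
g=np.load('press.npy');c,s=np.cos(g[2]),np.sin(g[2])
for tag,r in (("w31",(308,392)),("w35",(345,436))):
    P=np.load(f'pics/{tag}.npz')['P'][r[0]:r[1],280:370].reshape(-1,3);P=P[P[:,2]>.15]
    px=(c*(P[:,0]-g[0])+s*(P[:,1]-g[1]));z=P[:,2]
    r=least_squares(lambda v:np.hypot(px-v[0],z-v[1])-.014,[np.median(px),np.median(z)-.012],loss='soft_l1',f_scale=.001)
    print(tag,"grip px,z mm",r.x*1000,"theta",.6-np.arctan2(r.x[0]-.075,r.x[1]-.03),"r",np.hypot(r.x[0]-.075,r.x[1]-.03), len(px))
for tag,a,b in (("w35",(308,262),(308,252)),):
    for uv,z in ((a,.066),(b,.068)):
        W=ray(tag,uv,z);print(uv,"px",(c*(W[0]-g[0])+s*(W[1]-g[1]))*1000)
E
```

```text
w31 grip px,z mm [182.30568351 186.6862786 ] theta -0.0004816770478125454 r 0.18990813467752435 7524
w35 grip px,z mm [-31.57924121 186.79730873] theta 1.1969894181207243 r 0.18959042877365104 8002
(308, 262) px -31.097801995265073
(308, 252) px -38.13580610943563
```

```bash
python3 -c "
from h import *
state();bot.job_done()"
```

```text
21.45 tcp [0.5226 0.0387 0.1615] jawdir [0.995 0.054 0.082] app [ 0.08   0.05  -0.996] F [ 0.7 -4.8  9.7] w 0.039 q [-0.07  0.64 -0.11  2.02  0.07  0.4  -0.16]
the job is handed in; nothing more can be done
```

The changeover is done and handed in at 21.45 s, with the gripper still holding the lever pulled.

I moved the finished cartridge to the near groove and laid the fresh one in the cradle, nozzle towards the stop. Then I flipped the catch onto its stop and pulled the lever to its hard stop.

**Last checks:**
- **Lever:** a fit to the depth image of the grip puts it at about 1.197 rad. The ram's face is near -31 mm, where a fully home plug should be, and the view shows only a thin rim of the plug. The pose stayed steady over the last 0.45 s.
- **Fresh cartridge:** the ram has pushed it up to the end stop.
- **Catch:** the knob's image position matched about 2.4 rad just after I let go. Later I only saw it still standing open in the top view.
- **Finished cartridge:** it was seated in the near groove when I last looked. I did not look at the rest again at the end.

**What was off:**
- **Grip on the lever:** the hand slipped about 12 mm along the grip, so the angle worked out from the tool pose (1.27 rad) is too high. The grip is off-centre in the pads but was still held at about 39 mm opening.
- **Force:** the tool force briefly reached about 52 N vertically at the lever's hard stop. I backed off, and it ended at about 10 N.
- **Tilt:** the hand drifted to a tilt of about 0.1 rad during the moves, with no visible effect on the placements.

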